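# Plug in the continuity tester and trip the limit switch

## Robot

A 6-joint arm with a two-finger parallel gripper is mounted at the origin on the work surface. World frame = base frame: x ahead of the robot, y to its left, z up, the work surface at z = 0. Lengths are in m, angles in rad, forces in N, time in s.
With the tool pointing down it reaches from about 0.4 to 0.825 m from the base axis. Payload 7 kg.
Tool frame: the origin (TCP) lies midway between the tips of the shut fingers; the grasp point (between the pads) lies 19 mm behind it; y points along the fingers, z is the direction in which the jaws open and shut, and the axes are right-handed (so a half turn about y gives the same grasp; the last joint's range is limited). The gripper opens to 88 mm and grips with 3 to 60 N. Pads are 19 mm wide; open, the fingers measure 130 mm over their backs; the gripper's body (78 mm by 193 mm) begins 47 mm behind the grasp point.
Start: joints at [-0.84, 0.359, 0.012, 0, -1.224, -0.288], TCP at [0.289, -0.61, 0.227] pointing down, gripper open.
Joint ranges: [-3.07, 3.07], [-1.43, 2.12], [-1.02, 1.25], [-3.03, 1.67], [-3.05, -0], [-3.03, 3.03]. Speed limits (rad/s): [2.39, 2.39, 3.01, 3.14, 3.14, 3.14].

## Interface

Orientations are given as [roll, pitch, yaw] about the fixed x, y, z axes, in that order (R = Rz(yaw) Ry(pitch) Rx(roll)).
In Python, from station import arm gives the robot as it stands.
- The arm moves only by the tool move_arm, never from a script. Its argument "deltas" is a list of rows, each an object with "dp": the shift along the tool's x, y, z in mm, a list of three; "rotation": the turn, a rotation vector about the tool's x, y, z in degrees, a list of three. A call has 1 to 5 rows; each row shifts and turns the pose as measured when the row begins, along the tool's axes as they then stand; what a row does not reach is not made up. A row lasts 1/12 s, in which the tool goes at most 41.7 mm and 7.16 degrees, less where a joint would pass 70% of its speed; a pose out of reach is approached as far as the arm can. A call is refused whole if a number of a shift passes 41.7 or a number of a turn 7.16, either way. A call with a gripper value outside its range is refused whole. "jaw" is the closure in counts, from 0 (fully open) to 255 (shut), set as the call begins (left out, the last holds). The fingers move at their own pace and stop on an object; "squeeze" is the grip in N (left out, the last holds). Time passes only in rows, so rows that do not move let the fingers close. It gives the time, the measured TCP pose, the force and the opening at its end, in the units of the state.
- arm.get_state(): the state, without advancing time (a new reading comes with each control period).
- arm.grab_frame(name): name is "side" or "top"; returns a dict with "pixels" (400x640x3 uint8, red, green, blue), "z_map" (400x640 float32, m along the optical axis (not along the pixel's ray), 0 where there is no reading), "fx", "fy", "cx", "cy" (pixels), "k1" (the pictures are not rectified: a ray, as slopes to the right and down, at radius r is drawn at 1 + k1 r^2 times it, then the intrinsics apply), "cam_to_world" (4x4, takes a point from camera to world coordinates). Camera axes: x right, y down, z forward; pixel columns grow to the right and rows downward; lengths in m; the calibration is good to about 2 mm. A picture is of the moment at which its call begins.
- arm.job_done(): hands the job in, once; it reports no verdict.
The state is a dict: "t": time; "q": joint angles; "qd": joint speeds; "joint_efforts": joint torques, N m; "eef_pos": TCP position; "ee_rot": TCP orientation; "force": force on the tool from outside, world axes, zero at the start; "moment": the same for the moment, N m; "width": finger opening in m.
Only numpy, scipy, OpenCV 4.12 (cv2) and the standard library are available. Lean on these libraries where they do the work, as an engineer would, in place of code of your own. Each camera call takes 0.05 s, during which the arm holds its last target.

## Task

Lift the orange test plug out of its parking block and ease it, without forcing, onto the row of eight terminals on the mounting plate, red end towards the red end bracket, until every pin is in its own socket and the plug is fully home, and let go of it. Then push the roller arm of the limit switch over, either way, to about 40 degrees so that the switch clicks, hold it there a moment and let it spring back upright. Leave the plug in its terminals and everything else on the bench where it is.

Things in the scene. Friction and masses are not known exactly. Their poses are not given: they have to be found in the camera images.
- plug: Loose test plug, 0.12 kg, standing pins down in the parking block. Orange body 20 (x) by 84 (y) by 24 (z) mm, red end at +y, black end at -y; on it a black grip fin. Eight round brass pins below in a row along y: 4 mm diameter, rounded ends, 10 mm apart, 13 mm long. Origin: centre of the orange body's underside, where the pins come out; z up when standing
- plug_grip (a point): Centre of the plug's ribbed black grip fin, 39 mm above the plug's origin. The fin is 12 mm thick (plug x), 50 mm long (y), 30 mm tall, from 24 to 54 mm above the origin; pick it up by closing the fingers along the plug's x
- pin1 (a point): Tip of the plug's pin nearest the red end (plug frame: 0, 35, -13 mm)
- pin8 (a point): Tip of the plug's pin nearest the black end (plug frame: 0, -35, -13 mm)
- park: Parking block, black, 37 by 104 mm, 26 mm high, fixed, on a steel foot 60 (x) by 130 (y) by 4 mm. A trough 9 mm wide along its y takes the plug's pins; the plug's body rests on its top. Origin: centre of its underside. The plug's y lies along the block's y
- panel: Limit-switch station, fixed: zinc mounting plate 240 (x) by 270 (y) by 4 mm; origin at the centre of its underside, z up. A row of eight grey terminals along y at x = -70 mm, a red end bracket at its +y end, a pale one at -y (40 mm high). Other parts near the row are no higher than 50 mm; the grey wiring duct along y at x = -5 mm is 42 mm high
- socket_mid (a point): Middle of the socket row, on the terminals' socket face, which is 22 (x) by 80 (y) mm (panel frame: -70, 0, 46 mm). The plug is fully home when its origin is here, its axes along the panel's. Each socket is a square hole 5.2 mm wide, 15.5 mm deep; they are 10 mm apart
- socket1 (a point): Mouth of the socket next to the red end bracket (panel frame: -70, 35, 46 mm), for pin1; its axes are the panel's
- socket8 (a point): Mouth of the socket at the pale end (panel frame: -70, -35, 46 mm), for pin8; its axes are the panel's
- switch_arm (a joint): Roller arm of the limit switch, rad: 0 upright, positive leans to the panel's -y, negative to its +y; turns about the panel's x axis. It clicks at 0.44 (25 degrees) either way and is stopped at 1.15. A spring (0.22 Nm/rad, about 4 N at the roller at 40 degrees) brings it back upright
- switch_shaft (a point): On the roller arm's pivot axis, in the roller's plane (panel frame: 41, 45, 88 mm). The arm stands on the -x face of the limit switch, an aluminium box 41 (x) by 40 (y) mm centred at panel x = 82, y = 45 mm, its top 104 mm above the panel's origin; nothing else stands near the arm
- roller (a point): Centre of the roller: cream wheel, 19 mm diameter, 8 mm thick (along the panel's x), 42 mm from the pivot, so 130 mm above the panel's origin when the arm is upright
- driver: Yellow screwdriver lying on the panel's plate, 110 mm: a bystander, to be left alone; origin at its underside
- fitting: Small brass hex fitting, 24 mm across, 26 mm high, near the parking block: a bystander, to be left alone; origin at its underside
- reel: Black solder reel lying flat, 48 mm across, 28 mm high, near the parking block: a bystander, to be left alone; origin at its underside
- transducer: Steel pressure transducer lying on the bench, 92 mm long, 27 mm thick: a bystander, to be left alone; origin at its underside
- dish: Round metal dish with brass parts, 104 mm across, 40 mm high: a bystander, to be left alone; origin at its underside
- flux: White bottle with yellow cap, 48 mm across, 110 mm high: a bystander, to be left alone; origin at its underside
- mug: Blue mug, 76 mm across, 90 mm high: a bystander, to be left alone; origin at its underside
There are look-alikes about, which are no part of the job. Leave any green look-alike of the plug alone.

How it is judged:
On the way, in this order (a step that is already met when the one before it is completed fails the run):
1. the test plug is fully home in the terminals, every pin in its own socket, red end at the red bracket (horizontal distance between pin1 and socket1 below 0.002 m and horizontal distance between pin8 and socket8 below 0.002 m and z of pin1 in the frame of socket1 below -0.0115 m and z of pin8 in the frame of socket8 below -0.0115 m and angle between plug's own z axis and vertical below 0.07 rad), for 0.2 s.
2. with the plug let go of and home, the roller arm is held over past the click (all of step 1 and contact force between the fingers and plug below 0.05 N and (value of joint switch_arm above 0.44 rad or value of joint switch_arm below -0.44 rad)), for 0.2 s.
At the end, for the whole second after the job is handed in: The plug stands in the terminals at rest, pin1 and pin8 each within 2 mm (horizontally) of the centre of its socket and at least 11.5 of their 13 mm deep, tilted less than 0.07 rad; the roller arm is back within 0.1 rad of upright (all of step 1 and linear speed of plug below 0.01 m/s and value of joint switch_arm between -0.1 and 0.1 rad); the robot touches nothing.
It fails at once if the plug is forced: pressed against the station with more than 45 N (contact force between plug and panel above 45 N).
It fails at once if another loose thing on the bench is moved by more than 30 mm (distance of any of driver, fitting, reel, transducer, dish, flux, mug from where it was at the start of the episode above 0.03 m).
It also fails if it takes over 59 s, if anything falls off the work surface, if the arm or the gripper's body presses on something with over 40 N, if the wrist force passes 120 N, or if a joint passes its speed limit or range.

## Working session

There is one attempt and no reset: what is moved stays moved. The work goes in short steps, Python scripts to look and compute and a tool call to move; the robot and the scene stay as the last step left them, time stands still between calls to the robot, and variables do not carry over. Pictures are saved under pics/ and viewed, and the job is handed in when it is done.

Besides the shell and the picture viewer there is one more tool, called after "Request:" as name([rows], argument=value, ...), one row to a line, values as JSON. move_arm: Moves the arm, as the interface text tells. Its arguments: {"type":"object","properties":{"deltas":{"type":"array","items":{"type":"object","properties":{"dp":{"type":"array","items":{"type":"number"}},"rotation":{"type":"array","items":{"type":"number"}}}}},"jaw":{"type":"number"},"squeeze":{"type":"number"}},"required":["deltas"]}

```bash
ls; mkdir -p pics
python3 - <<'E'
from station import arm
import cv2,numpy as np
s=arm.get_state();print({k:np.round(v,3).tolist() for k,v in s.items()})
for n in("side","top"):
    f=arm.grab_frame(n);cv2.imwrite(f"pics/{n}0.png",f["pixels"][:,:,::-1]);np.savez(f"{n}0.npz",**f)
    print(n,f["fx"],f["fy"],f["cx"],f["cy"],f["k1"],np.round(f["cam_to_world"],3).tolist())
E
```

```text
pics
{'t': 0.0, 'q': [-0.84, 0.359, 0.011, -0.0, -1.224, -0.288], 'qd': [0.001, 0.001, 0.0, 0.001, 0.001, -0.0], 'joint_efforts': [0.001, -58.272, 29.307, 6.998, 0.007, -0.0], 'eef_pos': [0.289, -0.609, 0.226], 'ee_rot': [-1.569, 0.0, 0.443], 'force': [0.055, -0.553, -0.066], 'moment': [-0.009, -0.019, -0.016], 'width': 0.087}
side 442.42436008236416 442.42436008236416 317.1050233974911 197.48902212520198 0.03356674089843793 [[-0.788, -0.304, 0.536, -0.237], [-0.616, 0.41, -0.673, 0.94], [-0.015, -0.86, -0.51, 0.828], [0.0, 0.0, 0.0, 1.0]]
top 390.4532872395371 390.4532872395371 322.53810969281955 203.23462623968112 -0.0307058399143057 [[-0.001, -0.996, 0.084, 0.448], [-1.0, 0.002, 0.014, -0.01], [-0.014, -0.084, -0.996, 1.158], [0.0, 0.0, 0.0, 1.0]]
```

View pics/side0.png

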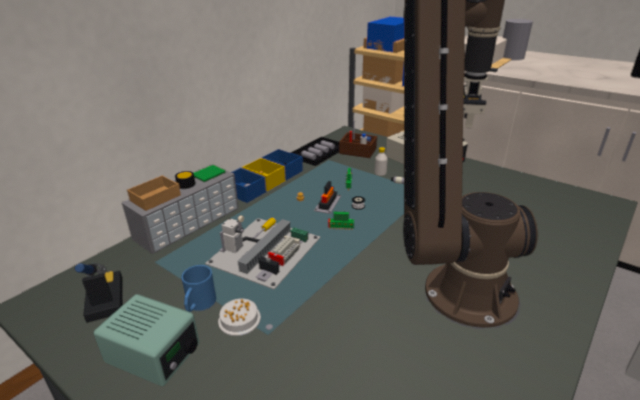

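View pics/top0.png

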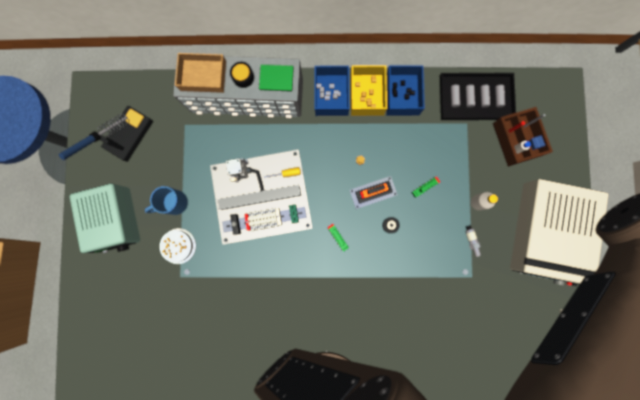

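```bash
cat > h.py <<'E'
import numpy as np,cv2
def load(n): return dict(np.load(n,allow_pickle=True))
def Kd(f):
    K=np.array([[f["fx"],0,f["cx"]],[0,f["fy"],f["cy"]],[0,0,1]],float); return K,np.array([float(f["k1"]),0,0,0,0])
def ray(f,uv):
    # distort: drawn = (1+k1 r^2)*slope : opencv model
    K,d=Kd(f); p=cv2.undistortPointsIter(np.array(uv,float).reshape(-1,1,2),K,d,None,None,(3,50,1e-10)).reshape(-1,2)
    T=f["cam_to_world"]; D=np.c_[p,np.ones(len(p))]@T[:3,:3].T; return T[:3,3],D
def onplane(f,uv,z):
    o,D=ray(f,uv); return o+D*((z-o[2])/D[:,2])[:,None]
def proj(f,P):
    K,d=Kd(f);Ti=np.linalg.inv(f["cam_to_world"]); r,_=cv2.Rodrigues(Ti[:3,:3])
    return cv2.projectPoints(np.array(P,float).reshape(-1,1,3),r,Ti[:3,3],K,d)[0].reshape(-1,2)
def cloud(f):
    h,w=f["z_map"].shape; u,v=np.meshgrid(np.arange(w),np.arange(h))
    o,D=ray(f,np.c_[u.ravel(),v.ravel()]); return (o+D*f["z_map"].reshape(-1,1)).reshape(h,w,3)
E
python3 - <<'E'
from h import *
for n,(x0,x1,y0,y1) in {"top":(200,460,140,260),"side":(190,390,170,300)}.items():
    f=load(n+"0.npz");im=f["pixels"][y0:y1,x0:x1,::-1]
    k=800//(x1-x0) if n=="top" else 4
    cv2.imwrite(f"pics/{n}0z.png",cv2.resize(im,None,fx=k,fy=k,interpolation=cv2.INTER_CUBIC))
E
```

```text
(no output)
```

View pics/top0z.png

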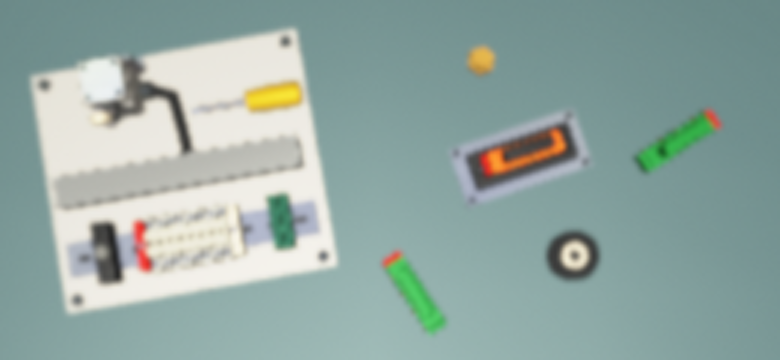

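View pics/side0z.png

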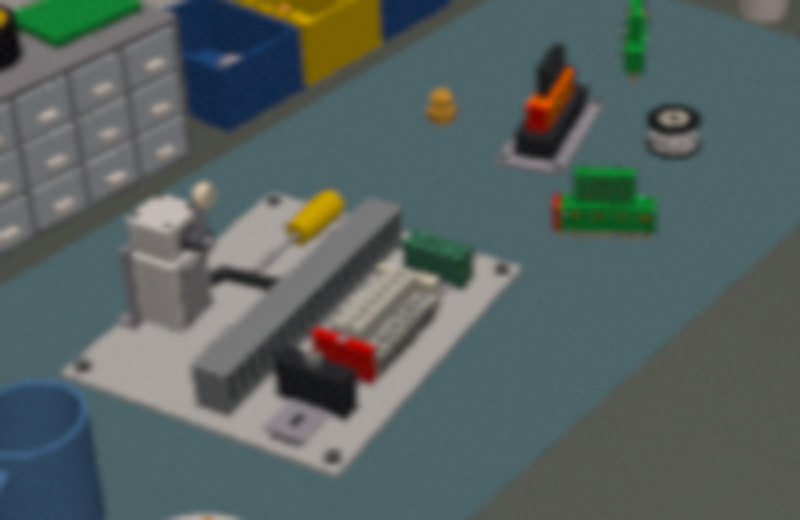

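Run:
```python
from h import *
for n in("top","side"):
    f=load(n+"0.npz");C=cloud(f);hsv=cv2.cvtColor(f["pixels"],cv2.COLOR_RGB2HSV)
    h,s,v=[hsv[...,i].astype(int) for i in range(3)]
    inb=(C[...,0]>.3)&(C[...,0]<.8)&(C[...,1]>-.4)&(C[...,1]<.4)&(f["z_map"]>0)
    print(n,"table z",np.median(C[inb&(s>60)&(h>80)&(h<100)][:,2]))
    def rep(name,m,z):
        m=(m&inb).astype(np.uint8)
        k,l,st,ce=cv2.connectedComponentsWithStats(m)
        for i in np.argsort(-st[1:,4])[:3]+1:
            if st[i,4]<15: continue
            mm=(l==i).astype(np.uint8)
            c=max(cv2.findContours(mm,cv2.RETR_EXTERNAL,cv2.CHAIN_APPROX_NONE)[0],key=len).reshape(-1,2)
            P=onplane(f,c,z)[:,:2]
            r=cv2.minAreaRect((P*1000).astype(np.float32))
            q=C[l==i]
            print(n,name,st[i].tolist(),np.round(ce[i],1),"rect",np.round(r[0],1),np.round(r[1],1),round(r[2],2),"world cen",np.round(onplane(f,ce[i],z)[0],4),"zpct",np.round(np.percentile(q[:,2],[5,50,95]),4))
    if n=="top": rep("plate",(s<40)&(v>130)|((C[...,2]>.02)&(C[...,1]>0.)),.004)
    rep("orange",(h>=5)&(h<18)&(s>150)&(v>120),.050)
    rep("red",((h<4)|(h>174))&(s>150)&(v>110),.040)
    rep("cream",(h>10)&(h<30)&(s>25)&(s<110)&(v>150)&(C[...,2]>.08),.134)
    rep("yellow",(h>20)&(h<30)&(s>150),.01)
    rep("foot",(h>100)&(h<140)&(s>10)&(s<70)&(v>110),.004)
```

```text
top table z 0.0008553603102259277
top plate [209, 148, 106, 98, 7658] [260.5 197. ] rect [568.7 189.9] [253.9 281.7] 9.53 world cen [0.5652 0.1905 0.004 ] zpct [-0.0012  0.0046  0.048 ]
top plate [231, 235, 183, 43, 2522] [320.2 263.6] rect [390.9   8.4] [122.8 532.7] 0.03 world cen [0.3687 0.0127 0.004 ] zpct [-0.004  -0.0004  0.0031]
top plate [349, 176, 49, 34, 525] [372.6 192.6] rect [ 579.  -144.2] [ 65.  135.4] 18.4 world cen [ 0.5776 -0.143   0.004 ] zpct [-0.0022  0.0025  0.0071]
top orange [362, 183, 27, 15, 133] [374.4 191.3] rect [ 579.3 -144.3] [22.6 75.2] 18.38 world cen [ 0.576  -0.1429  0.05  ] zpct [0.0245 0.0487 0.0775]
top red [360, 191, 4, 8, 15] [361.2 194.7] rect [ 567.5 -105.8] [21.   5.1] 15.33 world cen [ 0.5675 -0.1059  0.04  ] zpct [0.0317 0.0454 0.0497]
top cream [230, 177, 7, 5, 29] [233.3 179.2] rect [600.4 241.9] [16.2 10.7] 89.78 world cen [0.5999 0.2411 0.134 ] zpct [0.1215 0.135  0.139 ]
top yellow [282, 168, 18, 8, 109] [291.1 171.8] rect [639.5 100.2] [19.8 51.4] 9.35 world cen [0.6399 0.0991 0.01  ] zpct [0.0227 0.0265 0.0306]
top foot [350, 178, 4
[... 196 characters left out ...]
4] [31.5 24.4] 11.65 world cen [0.5105 0.1169 0.004 ] zpct [0.0069 0.0101 0.0134]
top foot [223, 221, 10, 11, 85] [227.2 225.9] rect [480.  288.4] [29.8 25.7] 9.4 world cen [0.4795 0.2886 0.004 ] zpct [0.0071 0.0113 0.038 ]
side table z 0.0008067129263780171
side orange [322, 187, 11, 12, 51] [327.8 193.1] rect [ 573.5 -137.4] [24.2 79.8] 18.03 world cen [ 0.569  -0.1323  0.05  ] zpct [0.0432 0.0493 0.0566]
side red [268, 252, 15, 13, 80] [275.8 256.6] rect [479.7 230.1] [24.7 70. ] 85.41 world cen [0.4822 0.2312 0.04  ] zpct [0.0221 0.0364 0.0419]
side yellow [262, 218, 14, 13, 89] [268.8 223.3] rect [646.1  90.2] [27.4 71.9] 13.1 world cen [0.6478 0.0883 0.01  ] zpct [0.0178 0.0253 0.0312]
```

```bash
cat > edge.py <<'E'
from h import *
def edgefit(f,cx,cy,yaw,W,H,z,edges=(0,1,2,3),chan=None,rng=12,skip=()):
    """plane-rect edges; returns per-edge measured offset (mm, outward) intercept/slope"""
    im=f["pixels"].astype(np.float32); g=im.mean(2) if chan is None else im@np.array(chan,np.float32)
    R=np.array([[np.cos(yaw),-np.sin(yaw)],[np.sin(yaw),np.cos(yaw)]])
    out={}
    for e in edges:
        n=[(1,0),(0,1),(-1,0),(0,-1)][e]; t=(-n[1],n[0]); hw=W/2 if e%2==0 else H/2; hl=H/2 if e%2==0 else W/2
        S=np.linspace(-hl*.88,hl*.88,60);O=np.arange(-rng,rng+.01,.5)/1000
        loc=(np.array(n)*(hw+O[None,:,None])+np.array(t)*S[:,None,None])
        P=loc.reshape(-1,2)@R.T+[cx,cy]; uv=proj(f,np.c_[P,np.full(len(P),z)]).astype(np.float32)
        val=cv2.remap(g,uv[:,0].reshape(len(S),-1),uv[:,1].reshape(len(S),-1),cv2.INTER_LINEAR)
        a=val[:,:6].mean(1);b=val[:,-6:].mean(1);ds=[];ss=[]
        for i in range(len(S)):
            if abs(a[i]-b[i])<25: continue
            w=(val[i]-b[i])/(a[i]-b[i]); # 1 inside 0 outside
            if w.max()>1.25 or w.min()<-.25: continue
            d=O[0]+ np.clip(w,0,1).sum()*.0005 -.00025
            ds.append(d*1000);ss.append(S[i])
        ds=np.array(ds);ss=np.array(ss)
        if len(ds)<8: out[e]=None;continue
        k=np.abs(ds-np.median(ds))<1.5
        p=np.polyfit(ss[k],ds[k],1); out[e]=(round(p[1],2),round(np.degrees(np.arctan(p[0]/1000)),2),int(k.sum()),round(ds[k].std(),2))
    return out
E
python3 - <<'E'
from edge import *
for n in("top","side"):
    f=load(n+"0.npz")
    print(n,"panel",edgefit(f,.567,.190,np.radians(9.5),.24,.27,.004))
    print(n,"foot",edgefit(f,.578,-.144,np.radians(18.4),.06,.13,.004,rng=7))
    print(n,"foot0",edgefit(f,.578,-.144,np.radians(18.4),.06,.13,.0,rng=7))
E
```

```text
top panel {0: (np.float64(1.88), np.float64(-0.28), 40, np.float64(0.45)), 1: (np.float64(1.72), np.float64(-0.36), 38, np.float64(0.45)), 2: (np.float64(-0.0), np.float64(-0.5), 57, np.float64(0.61)), 3: (np.float64(0.08), np.float64(-0.7), 39, np.float64(0.69))}
top foot {0: None, 1: (np.float64(-0.56), np.float64(-1.47), 35, np.float64(0.29)), 2: (np.float64(-0.46), np.float64(-0.25), 51, np.float64(0.21)), 3: None}
top foot0 {0: None, 1: (np.float64(-0.87), np.float64(-1.57), 34, np.float64(0.29)), 2: (np.float64(-0.62), np.float64(-0.25), 51, np.float64(0.21)), 3: None}
side panel {0: (np.float64(1.45), np.float64(-0.43), 30, np.float64(0.85)), 1: (np.float64(2.1), np.float64(-0.33), 46, np.float64(0.54)), 2: (np.float64(-0.6), np.float64(-0.46), 56, np.float64(0.61)), 3: (np.float64(-1.87), np.float64(-0.07), 9, np.float64(0.5))}
side foot {0: (np.float64(0.32), np.float64(-0.88), 24, np.float64(0.45)), 1: (np.float64(0.23), np.float64(0.31), 37, np.float64(0.43)), 2: (np.float64(-0.48), np.float64(-0.36), 53, np.float64(0.26)), 3: None}
side foot0 {0: (np.float64(1.19), np.float64(-0.75), 24, np.float64(0.5)), 1: None, 2: (np.float64(-1.71), np.float64(-0.26), 52, np.float64(0.27)), 3: None}
```

Run:
```python
from h import *
for n in("top","side"):
    f=load(n+"0.npz");C=cloud(f)
    d=C[...,:2]-[.578,-.144];a=np.radians(18.7);x=d@[np.cos(a),np.sin(a)];y=d@[-np.sin(a),np.cos(a)]
    m=(abs(x)<.03)&(abs(y)<.06)&(C[...,2]>.06); print(n,np.round(np.percentile(C[m][:,2],[50,80,95,99]),4),np.round([x[m].mean(),y[m].mean()],4),m.sum())
    m=(abs(x)<.02)&(abs(y)>.03)&(abs(y)<.038);print(np.round(np.percentile(C[m][:,2],[10,50,80,95,99]),4))
    # orange extents
    hsv=cv2.cvtColor(f["pixels"],cv2.COLOR_RGB2HSV).astype(int)
    print(n,"plate cam h",f["cam_to_world"][2,3])
    x0,y0=(340,165) if n=="top" else (300,165)
    cv2.imwrite(f"pics/{n}_plug.png",cv2.resize(f["pixels"][y0:y0+55,x0:x0+75,::-1],None,fx=10,fy=10,interpolation=cv2.INTER_NEAREST))
```

```text
top [0.0783 0.0804 0.0815 0.0824] [0.0008 0.0012] 87
[0.0218 0.0447 0.0486 0.0506 0.0518]
top plate cam h 1.1576259226902945
side [0.0742 0.0786 0.0805 0.0819] [-0.0016  0.0059] 64
[0.0147 0.0284 0.0473 0.0503 0.052 ]
side plate cam h 0.8284585950669758
```

View pics/top_plug.png

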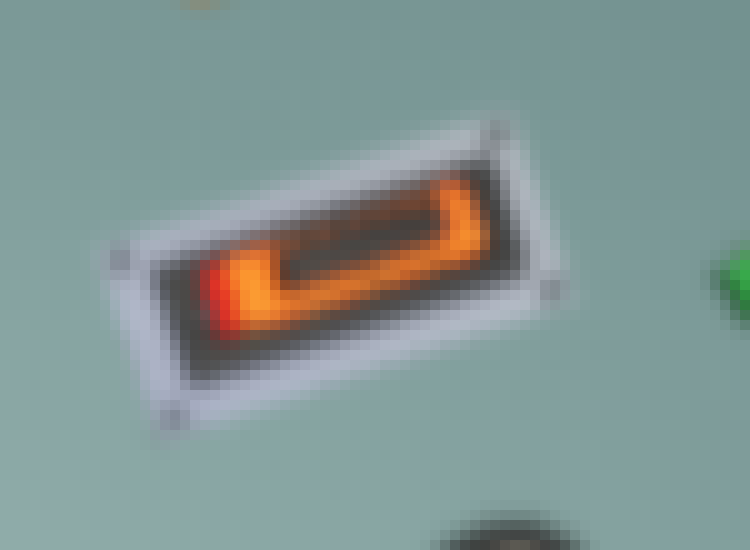

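```bash
cat > plan.py <<'E'
import numpy as np
from scipy.spatial.transform import Rotation as Ro
def Rt(a): return Ro.from_euler('xyz',[-np.pi/2,0,a])
def pose(s):
    return np.array(s["eef_pos"]),Ro.from_euler('xyz',s["ee_rot"])
def delta(p,R,pt,Rg):
    return R.inv().apply(np.array(pt)-p)*1000,(R.inv()*Rg).as_rotvec(degrees=True)
def rows(pt,a,n):
    from station import arm
    s=arm.get_state();p,R=pose(s);Rg=Rt(a);rv=(R.inv()*Rg).as_rotvec()
    for i in range(n):
        q=p+(np.array(pt)-p)*(i+1)/n; Rn=R*Ro.from_rotvec(rv/n)
        d,r=delta(p+(np.array(pt)-p)*i/n,R,q,Rn); print('{"dp":%s,"rotation":%s}'%(np.round(d,1).tolist(),np.round(r,2).tolist())); R=Rn
def now():
    from station import arm
    s=arm.get_state(); print("t%.2f"%s["t"],"p",np.round(np.array(s["eef_pos"])*1000,2),"rpy",np.round(np.degrees(s["ee_rot"]),2),"F",np.round(s["force"],2),"M",np.round(s["moment"],2),"w",round(s["width"]*1000,2),"q",np.round(s["q"],2)); return s
E
python3 - <<'E'
from h import *;from plan import *
f=load("top0.npz");print(onplane(f,[[374.1,190.6]],.05))
now();rows([.578,-.143,.20],np.radians(108.7),15)
E
```

```text
[[ 0.57816751 -0.14195574  0.05      ]]
t0.10 p [ 289.02 -609.53  225.72] rpy [-8.992e+01  1.000e-02  2.536e+01] F [ 0.58 -0.24  0.78] M [ 0.02  0.02 -0.  ] w 87.36 q [-0.84  0.36  0.01 -0.   -1.22 -0.29]
{"dp":[30.7, 1.7, 19.8],"rotation":[-0.0, -5.56, 0.0]}
{"dp":[32.5, 1.7, 16.8],"rotation":[-0.0, -5.56, 0.0]}
{"dp":[34.0, 1.7, 13.6],"rotation":[-0.0, -5.56, 0.0]}
{"dp":[35.1, 1.7, 10.2],"rotation":[-0.0, -5.56, 0.0]}
{"dp":[36.0, 1.7, 6.8],"rotation":[-0.0, -5.56, 0.0]}
{"dp":[36.4, 1.7, 3.2],"rotation":[-0.0, -5.56, 0.0]}
{"dp":[36.6, 1.7, -0.3],"rotation":[-0.0, -5.56, 0.0]}
{"dp":[36.4, 1.7, -3.8],"rotation":[-0.0, -5.56, 0.0]}
{"dp":[35.8, 1.7, -7.3],"rotation":[-0.0, -5.56, 0.0]}
{"dp":[35.0, 1.7, -10.8],"rotation":[-0.0, -5.56, 0.0]}
{"dp":[33.8, 1.7, -14.1],"rotation":[-0.0, -5.56, 0.0]}
{"dp":[32.2, 1.7, -17.3],"rotation":[-0.0, -5.56, 0.0]}
{"dp":[30.4, 1.7, -20.4],"rotation":[-0.0, -5.56, 0.0]}
{"dp":[28.3, 1.7, -23.2],"rotation":[-0.0, -5.56, 0.0]}
{"dp":[25.9, 1.7, -25.8],"rotation":[-0.0, -5.56, 0.0]}
```

Request:
move_arm([
  {"dp":[31,1,20],"rotation":[0,-5.6,0]},
  {"dp":[33,1,17],"rotation":[0,-5.6,0]},
  {"dp":[34,1,14],"rotation":[0,-5.6,0]},
  {"dp":[35,1,10],"rotation":[0,-5.6,0]},
  {"dp":[36,1,7],"rotation":[0,-5.6,0]},
], jaw=0)

```text
t: 0.52
eef_pos: [0.3826, -0.4518, 0.2161]
ee_rot: [-1.563, -0.0, 0.938]
force: [1.3, 0.2, -0.7]
width: 0.0874
```

Request:
move_arm([
  {"dp":[36,1,3],"rotation":[0,-5.6,0]},
  {"dp":[37,1,0],"rotation":[0,-5.6,0]},
  {"dp":[36,1,-4],"rotation":[0,-5.6,0]},
  {"dp":[36,1,-7],"rotation":[0,-5.6,0]},
  {"dp":[35,1,-11],"rotation":[0,-5.6,0]},
])

```text
t: 0.93
eef_pos: [0.4771, -0.2855, 0.2096]
ee_rot: [-1.562, -0.005, 1.451]
force: [0.7, 0.1, 0.2]
width: 0.0875
```

Run:
```python
from plan import *
now();rows([.578,-.143,.13],np.radians(108.7),10)
```

```text
t0.93 p [ 477.09 -285.48  209.64] rpy [-89.48  -0.31  83.15] F [0.72 0.14 0.2 ] M [-0.08 -0.05  0.03] w 87.46 q [-0.19  0.18 -0.27 -0.01 -1.13  0.07]
{"dp":[15.3, 8.0, -8.4],"rotation":[-0.04, -2.56, 0.04]}
{"dp":[14.9, 8.0, -9.1],"rotation":[-0.04, -2.56, 0.04]}
{"dp":[14.5, 8.0, -9.7],"rotation":[-0.04, -2.56, 0.04]}
{"dp":[14.1, 8.0, -10.3],"rotation":[-0.04, -2.56, 0.04]}
{"dp":[13.6, 8.0, -11.0],"rotation":[-0.04, -2.56, 0.04]}
{"dp":[13.1, 8.0, -11.5],"rotation":[-0.04, -2.56, 0.04]}
{"dp":[12.6, 8.0, -12.1],"rotation":[-0.04, -2.56, 0.04]}
{"dp":[12.0, 8.0, -12.7],"rotation":[-0.04, -2.56, 0.04]}
{"dp":[11.5, 8.0, -13.2],"rotation":[-0.04, -2.56, 0.04]}
{"dp":[10.9, 8.0, -13.7],"rotation":[-0.04, -2.56, 0.04]}
```

Request:
move_arm([
  {"dp":[30,8,-18],"rotation":[-0.1,-5.1,0.1]},
  {"dp":[29,10,-20],"rotation":[-0.1,-5.1,0.1]},
  {"dp":[27,15,-22],"rotation":[-0.1,-5.1,0.1]},
  {"dp":[24,20,-25],"rotation":[-0.1,-5.1,0.1]},
  {"dp":[22,22,-26],"rotation":[-0.1,-5.1,0.1]},
])

```text
t: 1.35
eef_pos: [0.5853, -0.1366, 0.1377]
ee_rot: [-1.58, 0.006, 1.922]
force: [1.1, -0.6, -0.1]
width: 0.0871
```

Run:
```python
from plan import *
now();rows([.578,-.143,.11],np.radians(108.7),2)
from station import arm
import cv2
for n in("side","top"):
    f=arm.grab_frame(n);cv2.imwrite(f"pics/{n}1.png",f["pixels"][:,:,::-1]);np.savez(f"{n}1.npz",**f)
a=cv2.resize(cv2.imread("pics/side1.png")[130:230,280:400],(600,500),interpolation=2);cv2.imwrite("pics/a1.png",a)
a=cv2.resize(cv2.imread("pics/top1.png")[140:240,320:440],(600,500),interpolation=2);cv2.imwrite("pics/b1.png",a)
```

```text
t1.35 p [ 585.28 -136.63  137.71] rpy [-90.54   0.33 110.12] F [ 1.06 -0.62 -0.13] M [-0.06 -0.03  0.03] w 87.08 q [ 0.1   0.3  -0.29  0.   -0.97  0.25]
{"dp":[-1.7, 13.8, 4.6],"rotation":[0.27, 0.71, -0.16]}
{"dp":[-1.8, 13.8, 4.6],"rotation":[0.27, 0.71, -0.16]}
```

View pics/a1.png

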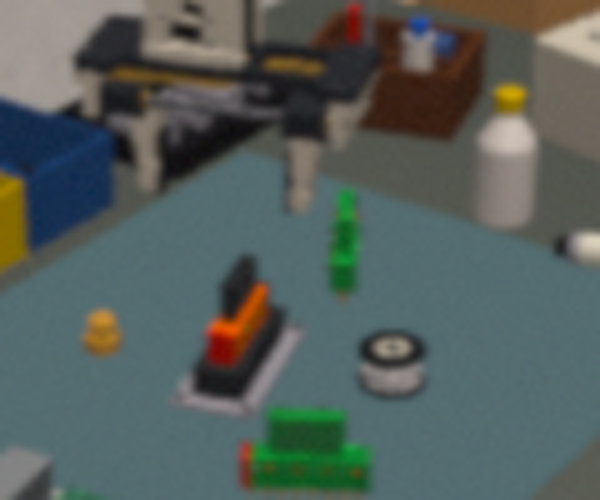

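View pics/b1.png

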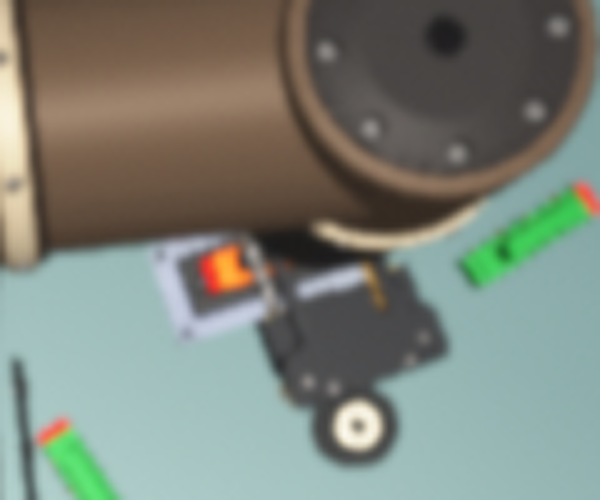

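Run:
```python
from h import *
P=[[.585,-.137,.138],[.578,-.143,.08]]
# fingertip positions +-44mm along tool z
a=np.radians(110.1);z=np.array([-np.sin(a),np.cos(a),0])
P+= [np.array(P[0])+z*.044,np.array(P[0])-z*.044]
s=proj(load("side1.npz"),P);t=proj(load("top1.npz"),P)
print((s-[280,130])*5+2);print((t-[320,140])*5+2)
```

```text
[[225.84639684 196.78341307]
 [239.55139175 270.39681751]
 [287.68858501 204.98760553]
 [164.97702823 188.70057877]]
[[282.56500693 222.58081329]
 [280.73587187 248.98921205]
 [312.45604091 300.77514792]
 [252.8583447  144.95793229]]
```

Request:
move_arm([
  {"dp":[-2,10,5],"rotation":[0.3,0.7,-0.2]},
  {"dp":[-2,12,4],"rotation":[0.3,0.7,-0.2]},
  {"dp":[0,12,0],"rotation":[0,0,0]},
])

```text
t: 1.7
eef_pos: [0.5775, -0.1407, 0.0985]
ee_rot: [-1.563, -0.004, 1.899]
force: [-0.2, 0.1, -0.4]
width: 0.0878
```

Run:
```python
from plan import *
now();rows([.578,-.1425,.0535],np.radians(108.7),4)
```

```text
t1.70 p [ 577.54 -140.7    98.49] rpy [-89.58  -0.22 108.83] F [-0.19  0.09 -0.35] M [-0.    0.06  0.01] w 87.83 q [ 0.09  0.34 -0.33 -0.   -0.91  0.24]
{"dp":[-0.5, 11.2, -0.0],"rotation":[-0.11, 0.03, 0.06]}
{"dp":[-0.5, 11.2, -0.0],"rotation":[-0.11, 0.03, 0.06]}
{"dp":[-0.5, 11.2, -0.0],"rotation":[-0.11, 0.03, 0.06]}
{"dp":[-0.5, 11.2, 0.0],"rotation":[-0.11, 0.03, 0.06]}
```

Request:
move_arm([
  {"dp":[-0.5,12,0],"rotation":[-0.2,0,0.1]},
  {"dp":[-0.5,12,0],"rotation":[-0.1,0,0.1]},
  {"dp":[-0.5,11,0],"rotation":[0,0,0]},
  {"dp":[0,8,0],"rotation":[0,0,0]},
  {"dp":[0,0,0],"rotation":[0,0,0]},
])

```text
t: 2.12
eef_pos: [0.5714, -0.1478, 0.0486]
ee_rot: [-1.563, -0.003, 1.885]
force: [0.3, 0.5, 0.1]
width: 0.0876
```

Run:
```python
from plan import *
now();rows([.578,-.1425,.0535],np.radians(108.7),1)
from station import arm
import cv2
f=arm.grab_frame("side");cv2.imwrite("pics/a2.png",cv2.resize(f["pixels"][150:230,280:380,::-1],None,fx=6,fy=6,interpolation=2));now()
```

```text
t2.12 p [ 571.37 -147.81   48.56] rpy [-89.53  -0.2  108.  ] F [0.26 0.52 0.07] M [0.03 0.16 0.02] w 87.59 q [ 0.08  0.4  -0.38 -0.   -0.8   0.24]
{"dp":[3.0, -5.0, -7.9],"rotation":[-0.47, -0.7, 0.2]}
t2.17 p [ 571.65 -147.85   49.26] rpy [-89.55  -0.18 108.02] F [ 0.08 -0.51 -0.54] M [-0.    0.22  0.02] w 87.44 q [ 0.08  0.4  -0.38 -0.   -0.8   0.24]
```

View pics/a2.png

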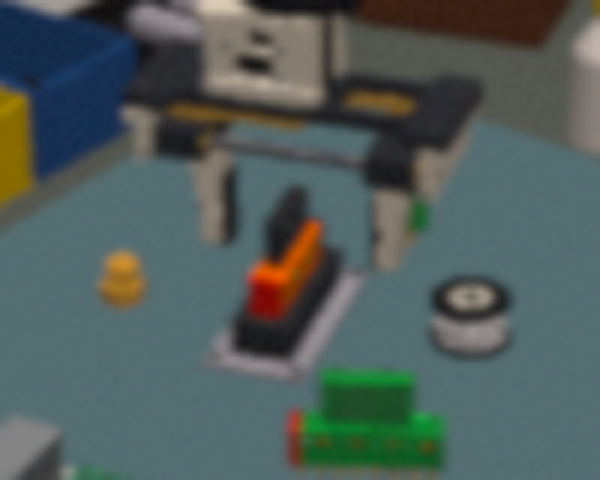

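Request:
move_arm([
  {"dp":[3,-5,-8],"rotation":[-0.4,-0.7,0.2]},
])

```text
t: 2.25
eef_pos: [0.5772, -0.1435, 0.0537]
ee_rot: [-1.568, -0.0, 1.896]
force: [-0.6, -0.5, -0.3]
width: 0.0876
```

Request:
move_arm([
  {"dp":[0,0,0],"rotation":[0,0,0]},
])

```text
t: 2.33
eef_pos: [0.579, -0.1434, 0.0552]
ee_rot: [-1.571, 0.001, 1.897]
force: [0.6, 0.3, 0.6]
width: 0.0877
```

Request:
move_arm([
  {"dp":[0,0,0],"rotation":[0,0,0]},
])

```text
t: 2.42
eef_pos: [0.5795, -0.1433, 0.0561]
ee_rot: [-1.572, 0.001, 1.897]
force: [-0.5, 0.2, -1.0]
width: 0.0875
```

Run:
```python
from plan import *
now();rows([.578,-.1425,.0535],np.radians(108.7),1)
```

```text
t2.42 p [ 579.51 -143.29   56.06] rpy [-9.0080e+01  7.0000e-02  1.0867e+02] F [-0.55  0.16 -1.01] M [-0.02  0.17 -0.01] w 87.47 q [ 0.09  0.39 -0.37  0.   -0.8   0.24]
{"dp":[1.2, 2.6, 1.2],"rotation":[0.08, -0.03, -0.07]}
```

Request:
move_arm([
  {"dp":[1,2,1],"rotation":[0,0,0]},
  {"dp":[0,0,0],"rotation":[0,0,0]},
  {"dp":[0,0,0],"rotation":[0,0,0]},
])

```text
t: 2.67
eef_pos: [0.5796, -0.1422, 0.0559]
ee_rot: [-1.576, 0.002, 1.897]
force: [-0.2, 0.0, 0.2]
width: 0.0876
```

Run:
```python
from plan import *
now();rows([.578,-.1425,.0535],np.radians(108.7),1)
```

```text
t2.67 p [ 579.61 -142.15   55.9 ] rpy [-90.29   0.13 108.71] F [-0.18  0.01  0.17] M [-0.02  0.11  0.02] w 87.58 q [ 0.09  0.39 -0.38  0.   -0.8   0.24]
{"dp":[0.2, 2.4, 1.6],"rotation":[0.29, 0.01, -0.13]}
```

Request:
move_arm([
  {"dp":[0,3,2],"rotation":[0.4,0,-0.1]},
  {"dp":[0,0,0],"rotation":[0,0,0]},
  {"dp":[0,0,0],"rotation":[0,0,0]},
  {"dp":[0,0,0],"rotation":[0,0,0]},
  {"dp":[0,0,0],"rotation":[0,0,0]},
], jaw=255, squeeze=25)

```text
t: 3.08
eef_pos: [0.5775, -0.1426, 0.0528]
ee_rot: [-1.568, 0.0, 1.898]
force: [-0.3, -0.9, 0.0]
width: 0.06
```

Request:
move_arm([
  {"dp":[0,0,0],"rotation":[0,0,0]},
  {"dp":[0,0,0],"rotation":[0,0,0]},
])

```text
t: 3.25
eef_pos: [0.5774, -0.1427, 0.0527]
ee_rot: [-1.568, 0.0, 1.898]
force: [0.5, -0.9, 0.8]
width: 0.0465
```

Run:
```python
from plan import *
now()
```

```text
t3.25 p [ 577.42 -142.67   52.68] rpy [-8.9840e+01  2.0000e-02  1.0873e+02] F [ 0.5  -0.93  0.84] M [-0.01  0.12 -0.02] w 46.55 q [ 0.09  0.4  -0.38  0.   -0.8   0.24]
```

Still closing (~81 mm/s); a few more rows.

Request:
move_arm([
  {"dp":[0,0,0],"rotation":[0,0,0]},
  {"dp":[0,0,0],"rotation":[0,0,0]},
  {"dp":[0,0,0],"rotation":[0,0,0]},
  {"dp":[0,0,0],"rotation":[0,0,0]},
  {"dp":[0,0,0],"rotation":[0,0,0]},
])

```text
t: 3.67
eef_pos: [0.5777, -0.1427, 0.0528]
ee_rot: [-1.568, 0.001, 1.898]
force: [1.5, 0.1, -0.7]
width: 0.0132
```

Request:
move_arm([
  {"dp":[0,0,0],"rotation":[0,0,0]},
  {"dp":[0,0,0],"rotation":[0,0,0]},
])

```text
t: 3.83
eef_pos: [0.5777, -0.1427, 0.0528]
ee_rot: [-1.568, 0.001, 1.898]
force: [0.0, -0.1, 0.0]
width: 0.0115
```

Run:
```python
from plan import *
now()
from station import arm
import cv2
f=arm.grab_frame("side");cv2.imwrite("pics/a3.png",cv2.resize(f["pixels"][150:230,280:380,::-1],None,fx=6,fy=6,interpolation=2))
```

```text
t3.83 p [ 577.68 -142.71   52.78] rpy [-8.9860e+01  3.0000e-02  1.0873e+02] F [ 0.03 -0.09  0.02] M [0.02 0.07 0.  ] w 11.53 q [ 0.09  0.4  -0.38  0.   -0.8   0.24]
```

View pics/a3.png

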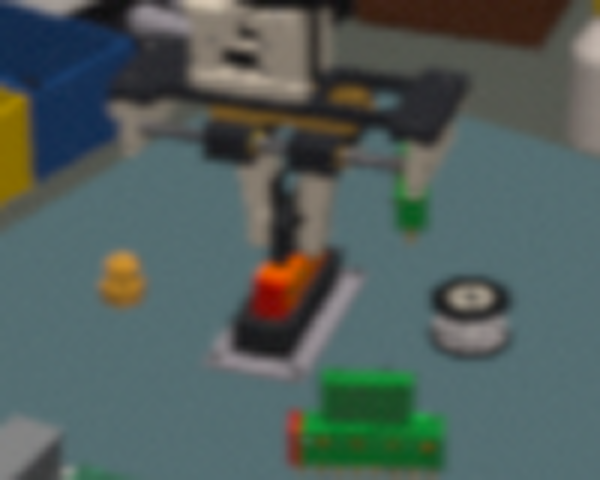

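Request:
move_arm([
  {"dp":[0,-10,0],"rotation":[0,0,0]},
  {"dp":[0,-15,0],"rotation":[0,0,0]},
  {"dp":[0,-25,0],"rotation":[0,0,0]},
  {"dp":[0,-25,0],"rotation":[0,0,0]},
  {"dp":[0,-20,0],"rotation":[0,0,0]},
], squeeze=35)

```text
t: 4.3
eef_pos: [0.5742, -0.1423, 0.1475]
ee_rot: [-1.558, -0.003, 1.897]
force: [1.6, 0.1, -0.6]
width: 0.0117
```

Run:
```python
from plan import *
now();rows([.4988,.1789,.14],np.radians(99.92),12)
```

```text
t4.30 p [ 574.19 -142.3   147.45] rpy [-89.26  -0.2  108.67] F [ 1.62  0.05 -0.58] M [ 0.03 -0.03 -0.  ] w 11.72 q [ 0.09  0.29 -0.27 -0.   -1.02  0.24]
{"dp":[27.4, 0.7, -2.6],"rotation":[-0.06, 0.73, 0.01]}
{"dp":[27.4, 0.7, -2.3],"rotation":[-0.06, 0.73, 0.01]}
{"dp":[27.4, 0.7, -1.9],"rotation":[-0.06, 0.73, 0.01]}
{"dp":[27.4, 0.7, -1.6],"rotation":[-0.06, 0.73, 0.01]}
{"dp":[27.5, 0.7, -1.2],"rotation":[-0.06, 0.73, 0.01]}
{"dp":[27.5, 0.7, -0.9],"rotation":[-0.06, 0.73, 0.01]}
{"dp":[27.5, 0.7, -0.5],"rotation":[-0.06, 0.73, 0.01]}
{"dp":[27.5, 0.7, -0.2],"rotation":[-0.06, 0.73, 0.01]}
{"dp":[27.5, 0.6, 0.2],"rotation":[-0.06, 0.73, 0.01]}
{"dp":[27.5, 0.6, 0.5],"rotation":[-0.06, 0.73, 0.01]}
{"dp":[27.5, 0.6, 0.9],"rotation":[-0.06, 0.73, 0.01]}
{"dp":[27.5, 0.6, 1.2],"rotation":[-0.06, 0.73, 0.01]}
```

Request:
move_arm([
  {"dp":[27,0,-3],"rotation":[-0.1,0.8,0]},
  {"dp":[28,0,-2],"rotation":[-0.1,0.8,0]},
  {"dp":[28,0,-2],"rotation":[-0.1,0.8,0]},
  {"dp":[28,0,-2],"rotation":[-0.1,0.8,0]},
  {"dp":[28,0,-1],"rotation":[-0.1,0.8,0]},
])

```text
t: 4.72
eef_pos: [0.5454, -0.0068, 0.1574]
ee_rot: [-1.577, 0.0, 1.817]
force: [1.3, 0.0, -1.7]
width: 0.0115
```

Request:
move_arm([
  {"dp":[28,0,-1],"rotation":[0,0.8,0]},
  {"dp":[28,0,0],"rotation":[0,0.8,0]},
  {"dp":[28,0,0],"rotation":[0,0.8,0]},
  {"dp":[28,0,0],"rotation":[0,0.8,0]},
  {"dp":[20,0,0],"rotation":[0,0.8,0]},
])

```text
t: 5.13
eef_pos: [0.5139, 0.1284, 0.1617]
ee_rot: [-1.579, -0.001, 1.744]
force: [0.0, 0.5, -1.3]
width: 0.0117
```

Run:
```python
from plan import *
now();rows([.4988,.1789,.13],np.radians(99.92),3)
```

```text
t5.13 p [513.93 128.44 161.66] rpy [-9.045e+01 -6.000e-02  9.992e+01] F [ 0.04  0.51 -1.3 ] M [ 0.01  0.08 -0.05] w 11.71 q [ 0.62  0.17 -0.41  0.   -0.99 -0.45]
{"dp":[17.4, 10.6, 2.2],"rotation":[0.15, -0.0, 0.02]}
{"dp":[17.4, 10.6, 2.1],"rotation":[0.15, -0.0, 0.02]}
{"dp":[17.4, 10.6, 2.1],"rotation":[0.15, -0.0, 0.02]}
```

Request:
move_arm([
  {"dp":[17,8,2],"rotation":[0.2,0,0]},
  {"dp":[16,10,2],"rotation":[0.2,0,0]},
  {"dp":[12,10,2],"rotation":[0.2,0,0]},
  {"dp":[0,0,0],"rotation":[0,0,0]},
  {"dp":[0,0,0],"rotation":[0,0,0]},
])

```text
t: 5.55
eef_pos: [0.4984, 0.1781, 0.1362]
ee_rot: [-1.57, -0.002, 1.749]
force: [-0.3, 0.1, -0.7]
width: 0.0121
```

Run:
```python
from plan import *
now();rows([.4988,.1789,.125],np.radians(99.92),1)
```

```text
t5.55 p [498.45 178.06 136.22] rpy [-89.98  -0.14 100.19] F [-0.29  0.12 -0.65] M [-0.04  0.09 -0.04] w 12.06 q [ 0.71  0.2  -0.43 -0.   -0.94 -0.53]
{"dp":[0.7, 11.2, -0.5],"rotation":[-0.02, 0.27, 0.14]}
```

Request:
move_arm([
  {"dp":[1,15,0],"rotation":[0,0.2,0.1]},
  {"dp":[0,14,0],"rotation":[0,0,0]},
  {"dp":[0,0,0],"rotation":[0,0,0]},
  {"dp":[0,0,0],"rotation":[0,0,0]},
])

```text
t: 5.88
eef_pos: [0.4993, 0.1775, 0.1084]
ee_rot: [-1.572, -0.0, 1.744]
force: [-0.0, -0.1, -1.5]
width: 0.0118
```

Run:
```python
from plan import *
from station import arm
import cv2
s=now()
for n,(x,y) in {"side":(215,195),"top":(205,175)}.items():
    f=arm.grab_frame(n);np.savez(f"{n}4.npz",**f)
    cv2.imwrite(f"pics/{n}4.png",cv2.resize(f["pixels"][y:y+75,x:x+100,::-1],None,fx=8,fy=8,interpolation=2))
now()
```

```text
t5.88 p [499.26 177.49 108.39] rpy [-9.006e+01 -3.000e-02  9.995e+01] F [-0.03 -0.1  -1.48] M [-0.02  0.03  0.01] w 11.85 q [ 0.71  0.23 -0.47  0.   -0.87 -0.54]
t5.98 p [499.33 177.7  108.66] rpy [-9.009e+01 -6.000e-02  9.994e+01] F [ 0.44  0.06 -1.55] M [-0.08  0.07  0.03] w 11.66 q [ 0.71  0.23 -0.47 -0.   -0.87 -0.54]
```

View pics/side4.png

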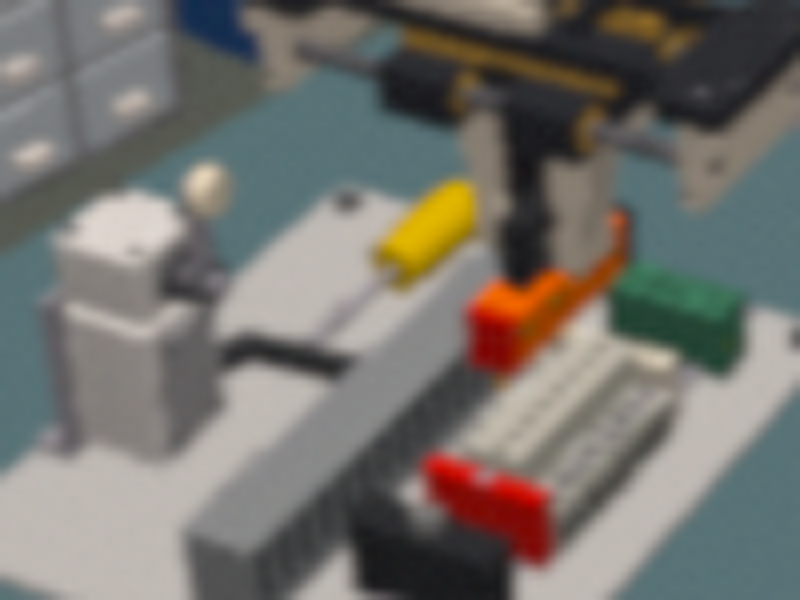

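View pics/top4.png

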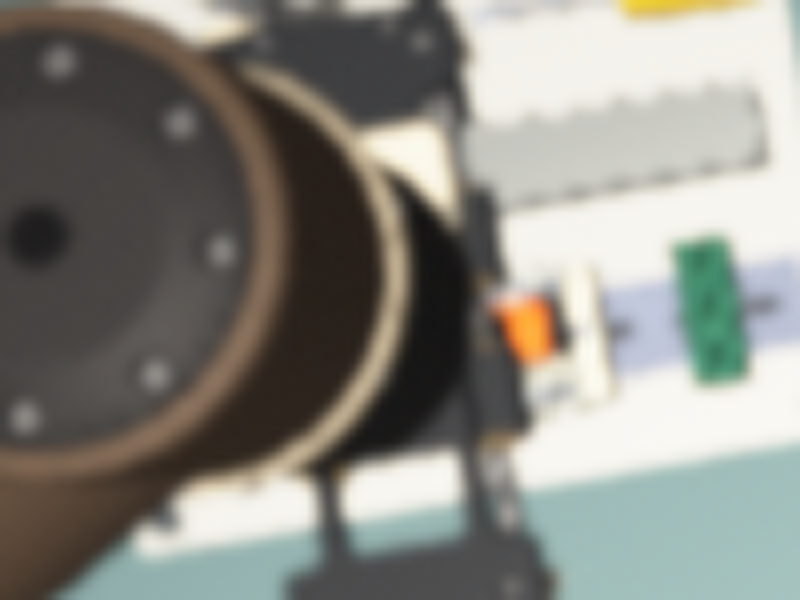

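```bash
cat > ov.py <<'E'
from h import *
def pan(P,c=(.5678,.1910),yaw=9.92):
    a=np.radians(yaw);R=np.array([[np.cos(a),-np.sin(a),0],[np.sin(a),np.cos(a),0],[0,0,1]])
    return np.array(P,float)/1000@R.T+[c[0],c[1],0]
def overlay(n,k,x0,y0,w,h,z,sets,out):
    f=load(f"{n}{k}.npz");im=cv2.resize(f["pixels"][y0:y0+h,x0:x0+w,::-1],None,fx=z,fy=z,interpolation=2)
    for pts,closed,col in sets:
        uv=((proj(f,pts)-[x0,y0]+.5)*z-.5); cv2.polylines(im,[np.round(uv*8).astype(np.int32)],closed,col,1,cv2.LINE_AA,3)
    cv2.imwrite(out,im)
def rect(x,y0,y1,z): return [[-x,y0,z],[x,y0,z],[x,y1,z],[-x,y1,z]]
E
python3 - <<'E'
from ov import *
o=np.array([.4993,.1776,.0817])
def plug(P,yaw=9.94): return pan(P,o[:2],yaw)+[0,0,o[2]]
face=pan(np.array(rect(11,-40,40,46))+[-70,0,0])
plate=pan([[-120,-135,4],[120,-135,4],[120,135,4],[-120,135,4]])
top=plug(rect(10,-42,42,24));bot=plug(rect(10,-42,42,0))
roll=pan([[41,45,88],[41,45,130]])
sock=[pan([[-70+d,-35+10*i,46] for i in range(8) for d in (0,)])]
S=[(face,True,(255,0,255)),(plate,True,(0,255,0)),(top,True,(255,255,0)),(bot,True,(255,0,0)),(sock[0],False,(0,255,255)),(roll,False,(0,0,255))]
overlay("side",4,235,215,75,60,10,S,"pics/ov_s.png")
overlay("top",0,205,145,110,90,7,S[:2]+S[4:],"pics/ov_t.png")
E
```

```text
(no output)
```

View pics/ov_s.png

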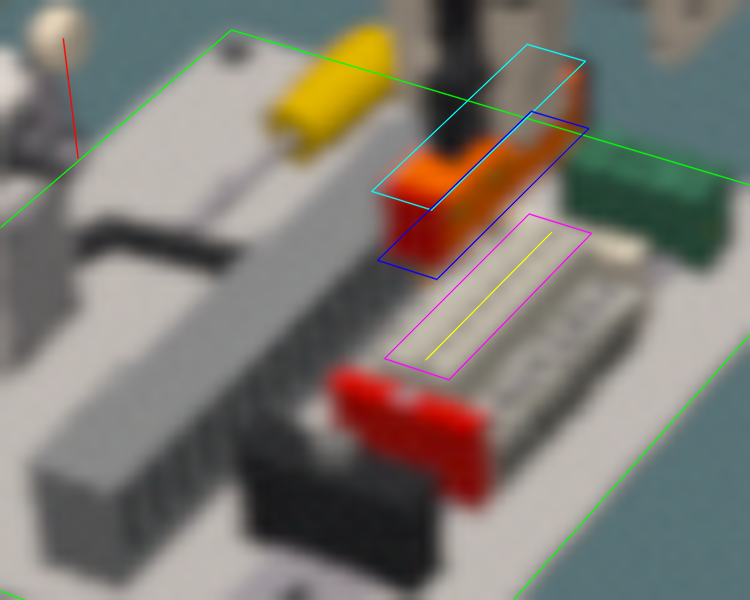

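View pics/ov_t.png

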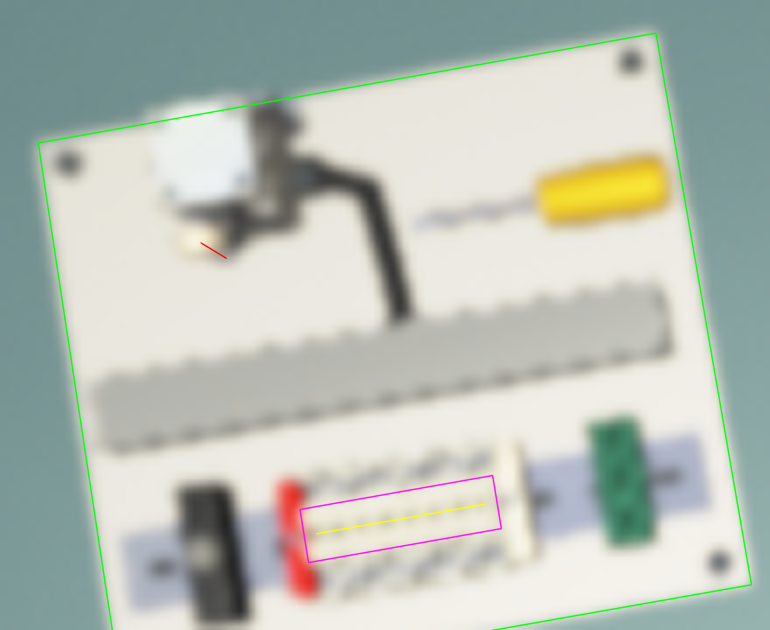

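Run:
```python
from ov import *
f=load("side4.npz");x0,y0=265,212
im=f["pixels"][y0:y0+40,x0:x0+40,::-1]
cv2.imwrite("pics/pz.png",cv2.resize(im,None,fx=15,fy=15,interpolation=cv2.INTER_CUBIC))
for dz,nm in ((.0817,"a"),(.0857,"b")):
    o=np.array([.4993,.1776,dz])
    uv=(proj(f,pan(np.array(rect(10,-42,42,24)+rect(10,-42,42,0)),o[:2],9.94)+[0,0,o[2]])-[x0,y0]+.5)*15
    print(nm,np.round(uv).astype(int).tolist())
```

```text
a [[428, 137], [341, 112], [108, 332], [198, 360], [433, 238], [347, 212], [116, 436], [205, 464]]
b [[427, 120], [340, 95], [106, 315], [196, 343], [432, 221], [346, 195], [115, 418], [204, 447]]
```

View pics/pz.png

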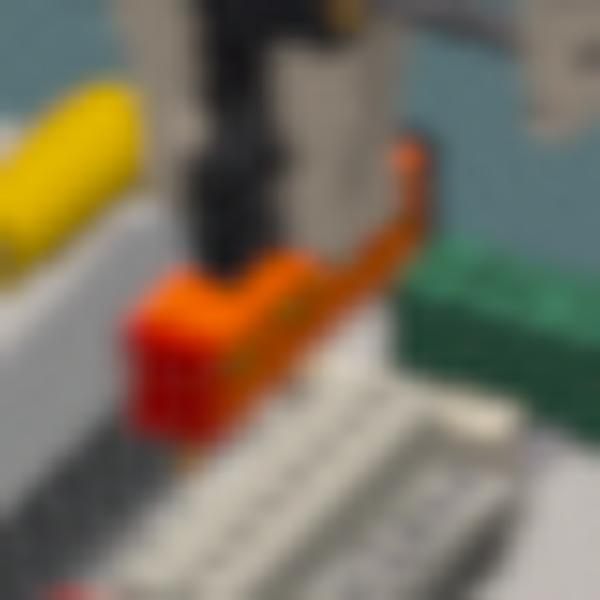

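Run:
```python
from ov import *
f=load("top4.npz");x0,y0=258,203
im=f["pixels"][y0:y0+25,x0:x0+30,::-1]
cv2.imwrite("pics/pz.png",cv2.resize(im,None,fx=20,fy=20,interpolation=cv2.INTER_CUBIC))
for dz in (.0817,):
    o=np.array([.4993,.1776,dz])
    uv=(proj(f,pan(np.array(rect(10,-42,42,24)+rect(10,-42,42,0)+rect(6,-25,25,54)),o[:2],9.94)+[0,0,o[2]])-[x0,y0]+.5)*20
    print(np.round(uv).astype(int).tolist())
    uv=(proj(f,pan(np.array(rect(11,-40,40,46))+[-70,0,0]))-[x0,y0]+.5)*20;print(np.round(uv).astype(int).tolist())
f=load("top0.npz");x0,y0=340,170
im=f["pixels"][y0:y0+40,x0:x0+50,::-1]
cv2.imwrite("pics/pz0.png",cv2.resize(im,None,fx=15,fy=15,interpolation=cv2.INTER_CUBIC))
o=np.array([.5777,-.1427,.026])
uv=(proj(f,pan(np.array(rect(10,-42,42,24)+rect(6,-25,25,54)),o[:2],18.73)+[0,0,o[2]])-[x0,y0]+.5)*15
print(np.round(uv).astype(int).tolist())
f=load("side0.npz");x0,y0=310,175
im=f["pixels"][y0:y0+40,x0:x0+40,::-1]
cv2.imwrite("pics/pz1.png",cv2.resize(im,None,fx=15,fy=15,interpolation=cv2.INTER_CUBIC))
uv=(proj(f,pan(np.array(rect(10,-42,42,24)+rect(10,-42,42,0)+rect(6,-25,25,54)),o[:2],18.73)+[0,0,o[2]])-[x0,y0]+.5)*15
print(np.round(uv).astype(int).tolist())
```

```text
[[337, 319], [313, 173], [-297, 281], [-274, 427], [361, 327], [338, 184], [-259, 290], [-237, 432], [174, 301], [159, 211], [-215, 277], [-201, 367]]
[[373, 350], [347, 199], [-203, 296], [-179, 447]]
[[749, 297], [714, 199], [297, 340], [332, 440], [680, 287], [659, 226], [404, 313], [425, 374]]
[[365, 173], [286, 161], [173, 330], [255, 344], [365, 260], [286, 248], [174, 419], [256, 433], [328, 93], [279, 86], [212, 185], [261, 193]]
```

View pics/pz.png

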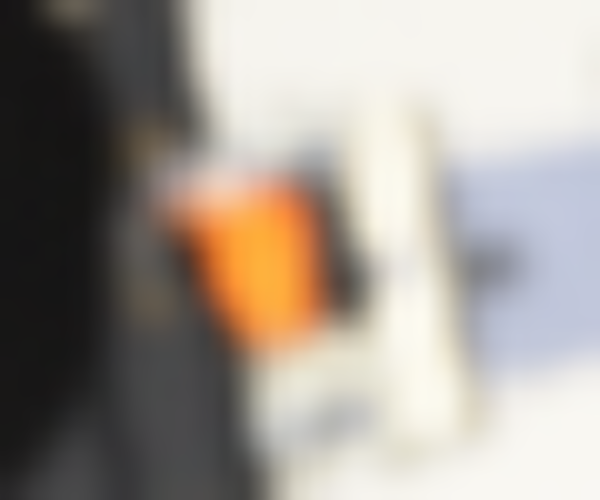

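View pics/pz0.png

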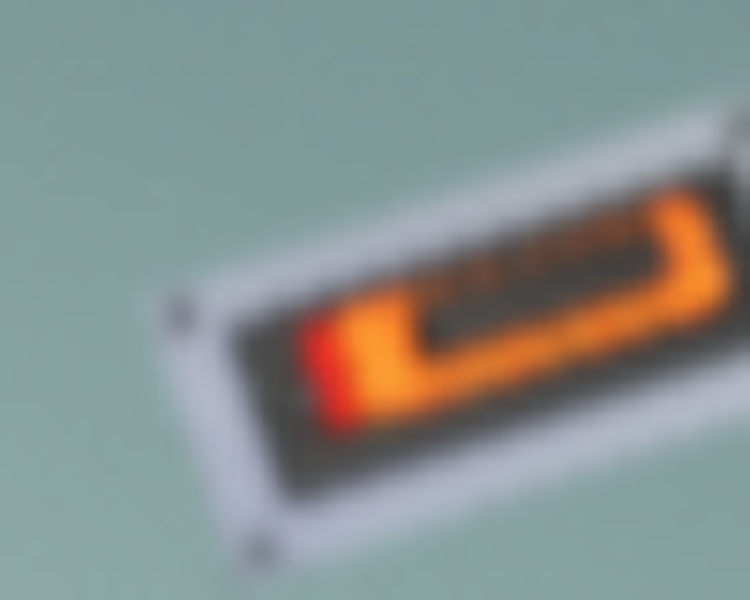

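View pics/pz1.png

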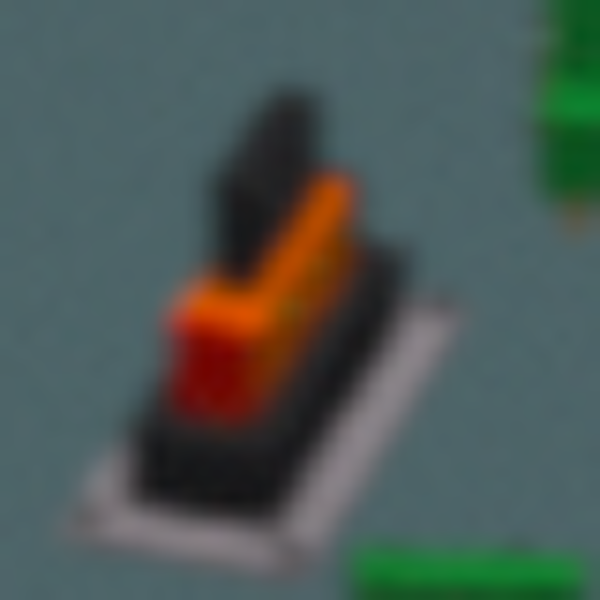

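Run:
```python
from ov import *
np.set_printoptions(linewidth=200)
f=load("top0.npz");C=cloud(f)
print((C[180:204,352:396:2,2]*1000).round(0).astype(int))
for n in("top","side"):
    f=load(n+"0.npz");C=cloud(f);d=C[...,:2]-[.5678,.191];a=np.radians(9.92);x=d@[np.cos(a),np.sin(a)];y=d@[-np.sin(a),np.cos(a)]
    for nm,m in dict(plate=(abs(x-.06)<.02)&(abs(y+.09)<.02),duct=(abs(x+.005)<.01)&(abs(y)<.1),face=(abs(x+.07)<.007)&(abs(y)<.03),box=(abs(x-.082)<.013)&(abs(y-.045)<.013)).items(): print(n,nm,np.round(np.median(C[m][:,2])*1000,1),m.sum())
```

```text
[[   0    2    1    1    4    2    0   -2    1    1   -3    1    2    5    0    3   -2    4    4   -2   -1    1]
 [   1   -2    0   -4   -3    0    2    2   -2    1   -1    3    0    2   -1    0    1   25   24    3    3   -2]
 [   0    0    0   -6   -3   -1   -1   -4    2   -1    3    2    2    3    3   -1   23   24   22    1    4    0]
 [   0    1   -2   -2    2   -1   -1   -4    2    5    8    1    5    3   22   27   23   51   25    1    3    1]
 [   4    3   -2    2    5    1   -1    0    0    4    4    2    4   26   30   26   49   47   49   26    1 1158]
 [  -6   -2    2    0   -1    1    5    0    3    1    2   27   25   24   46   79   77   48   48   23    7    0]
 [   0   -4   -3   -3   -1   -2    3    1    1   -1   26   28   26   49   82   80 1158   47   49   26    4    4]
 [   2   -3    0    4    5    3    5    3   22   24   22   48   79   79   77   81   78   49   48   23    1    6]
 [  -1   -3    5    2    4    6    8   24   25   25   75   81   82   80   76   78   81   47   45   28    2    7]
 [   3    3    5    2    2   23   27   23   49   81   77   74   80   76   82   76  
[... 1059 characters left out ...]
   4   24   24   25   28   25   21   27   14    3    5    5   -2    6    1   -1    0   -1    0    0]
 [  -2   -1    1   24   25   22   24   24   21   -1    5    6    5    4    6    0   -5    0    0    2    1   -1]
 [   0    1    4   18   27   26   22   15    0    2    4    1    6    3   -5    1    0    2   -2    3   -2    1]
 [  -3    1    3    5   21   25    5    3    3    0    1    4    1   -1    1    2    0    2   -4   -2   -4    0]
 [   3    2    1    4   14    1   -1    1    5    0    2    0    0    2    1   -3    2    4   -2    0    2   -2]]
top plate 20.7 172
top duct 40.2 480
top face 44.0 104
top box 102.4 86
side plate 18.7 112
side duct 41.5 257
side face 45.4 61
side box 104.0 40
```

Run:
```python
from ov import *
f=load("side4.npz");C=cloud(f)
hsv=cv2.cvtColor(f["pixels"],cv2.COLOR_RGB2HSV).astype(int);h,s,v=hsv[...,0],hsv[...,1],hsv[...,2]
a=np.radians(9.92);d=C[...,:2]-[.5678,.191];x=(d@[np.cos(a),np.sin(a)])*1000+70;y=(d@[-np.sin(a),np.cos(a)])*1000;z=C[...,2]*1000
M=((h<18)|(h>172))&(s>130)&(z>75)&(z<112)&(abs(x)<30)&(abs(y)<55)
print(M.sum(),"z",np.percentile(z[M],[2,10,50,90,98]).round(1))
top=M&(z>102.5);print("top",np.median(z[top]),top.sum(),"x",np.percentile(x[top],[0,5,95,100]).round(1),"y",np.percentile(y[top],[0,5,95,100]).round(1))
low=M&(z<102)
red=low&((h<6)|(h>172))&(s>180)
print("red y",np.percentile(y[red],[10,50,90]).round(1),red.sum(),"x",np.percentile(x[red],[2,10,90,98]).round(1),"z",np.percentile(z[red],[2,98]))
side=low&(y<36);print("side x",np.percentile(x[side],[10,50,90]).round(2),x[side].mean(),side.sum(),"y",y[side].min(),"fit",np.polyfit(y[side],x[side],1))
# row lateral: for socket strip: face points z 43-48
F=(z>42)&(z<50)&(abs(x)<25)&(abs(y)<45);print("face",F.sum(),np.median(z[F]))
for yy in range(-30,40,10):
    m=F&(abs(y-yy)<5);print(yy,np.sort(x[m]).round(1)[[0,1,2,-3,-2,-1]],m.sum())
```

```text
146 z [ 83.3  87.6  98.3 107.3 108.9]
top 105.89439194777916 52 x [-13.3 -12.8   4.7   7.5] y [-36.9   2.1  37.7  39. ]
red y [35.8 37.8 40.2] 25 x [-9.8 -8.1  4.2  5.6] z [ 84.50503395 101.77199632]
side x [-13.41 -11.53  -9.84] -11.02287095944302 63 y -34.318165884358365 fit [  0.06581021 -11.34205586]
face 141 45.6015432474165
-30 [-12.9 -10.1  -7.7   3.7   5.9   8.1] 12
-20 [-13.  -12.5 -11.8   6.3   7.3   8.5] 17
-10 [-12.  -11.7 -11.3   6.4   7.5   7.7] 16
0 [-11.3 -11.  -10.3   6.8   8.5  10.9] 16
10 [-12.7 -11.9 -11.5   7.5   8.4  10.4] 19
20 [-13.4 -11.8 -10.2   7.8   7.8  10.7] 16
30 [-12.1 -11.6 -11.1   5.4   9.8   9.9] 18
```

Request:
move_arm([
  {"dp":[2,8,0],"rotation":[0.1,0,0]},
  {"dp":[0,8,0],"rotation":[0,0,0]},
  {"dp":[0,0,0],"rotation":[0,0,0]},
  {"dp":[0,0,0],"rotation":[0,0,0]},
])

```text
t: 6.32
eef_pos: [0.5003, 0.1798, 0.0933]
ee_rot: [-1.574, -0.003, 1.743]
force: [0.7, -0.0, -0.9]
width: 0.0116
```

```bash
cat >> plan.py <<'E'
def pan():
    s=now();d=np.array(s["eef_pos"])[:2]-[.5678,.1910];a=np.radians(9.92)
    F=np.array(s["force"]);x=np.array([np.cos(a),np.sin(a)]);y=np.array([-np.sin(a),np.cos(a)])
    print("panel xy rel socket_mid: %.2f %.2f"%(d@x*1000+70,d@y*1000),"plug z-46: %.2f"%(s["eef_pos"][2]*1000-26.8-46),"Fp %.1f %.1f %.1f"%(F[:2]@x,F[:2]@y,F[2]))
E
python3 - <<'E'
import plan;plan.pan()
from ov import *
from station import arm
for n,(x,y,w,h,z) in {"side":(255,215,45,40,15),"top":(258,203,30,25,20)}.items():
    f=arm.grab_frame(n);np.savez(f"{n}5.npz",**f)
    cv2.imwrite(f"pics/{n}5.png",cv2.resize(f["pixels"][y:y+h,x:x+w,::-1],None,fx=z,fy=z,interpolation=2))
plan.pan()
E
```

```text
t6.32 p [500.29 179.84  93.33] rpy [-90.16  -0.14  99.88] F [ 0.69 -0.02 -0.93] M [0.11 0.04 0.01] w 11.65 q [ 0.71  0.25 -0.48 -0.   -0.83 -0.54]
panel xy rel socket_mid: 1.58 0.63 plug z-46: 20.53 Fp 0.7 -0.1 -0.9
t6.42 p [500.23 179.86  93.43] rpy [-90.15  -0.15  99.88] F [-0.65  0.02 -0.87] M [-0.01  0.08  0.03] w 11.92 q [ 0.71  0.25 -0.48 -0.   -0.84 -0.54]
panel xy rel socket_mid: 1.52 0.67 plug z-46: 20.63 Fp -0.6 0.1 -0.9
```

View pics/side5.png

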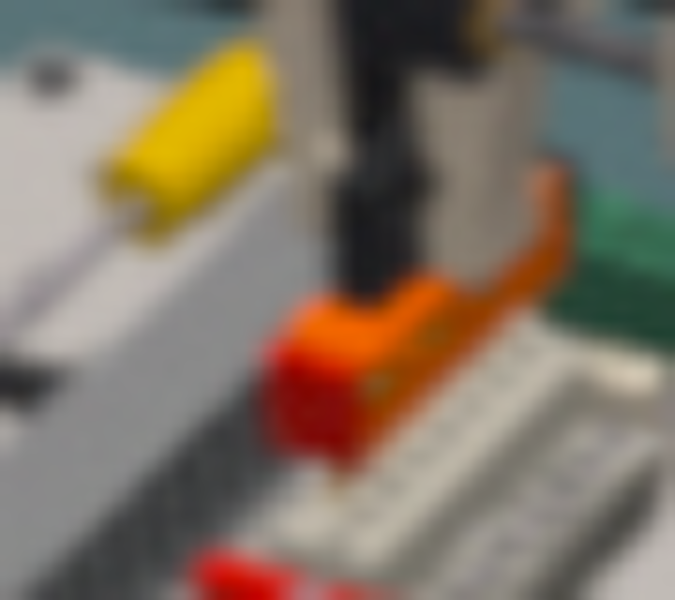

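View pics/top5.png

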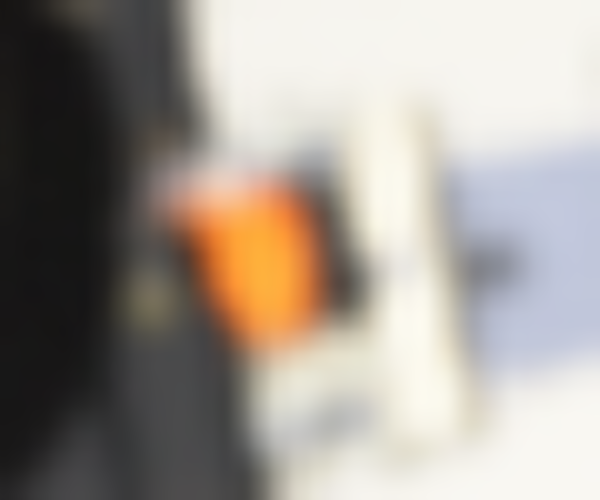

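Run:
```python
from ov import *
import ov
f=load("side5.npz");x0,y0,w,h,z=262,228,36,28,22
im=cv2.resize(f["pixels"][y0:y0+h,x0:x0+w,::-1],None,fx=z,fy=z,interpolation=2)
im=cv2.convertScaleAbs(im,alpha=1.3,beta=-20)
def dots(P,col):
    for u in ((proj(f,P)-[x0,y0]+.5)*z-.5): cv2.circle(im,(int(round(u[0])),int(round(u[1]))),3,col,-1);print(col,np.round(u/1).astype(int))
dots(pan([[-70,35-10*i,46] for i in range(8)]),(255,0,255))
dots(pan([[-70+dx,40,46] for dx in (-11,11)]+[[-70+dx,-40,46] for dx in (-11,11)]),(0,255,0))
o=[-70+1.55,.65,46+20.6]
dots(pan([[o[0],o[1]+35,o[2]-13],[o[0],o[1]+35,o[2]]]),(255,255,0))
dots(pan([[o[0]+a,o[1]+42,o[2]+b] for a in(-10,10) for b in (0,24)]),(255,0,0))
cv2.imwrite("pics/q.png",im)
```

```text
(255, 0, 255) [343 505]
(255, 0, 255) [384 463]
(255, 0, 255) [424 423]
(255, 0, 255) [464 382]
(255, 0, 255) [503 342]
(255, 0, 255) [542 302]
(255, 0, 255) [581 263]
(255, 0, 255) [619 225]
(0, 255, 0) [393 549]
(0, 255, 0) [251 503]
(0, 255, 0) [707 227]
(0, 255, 0) [569 184]
(255, 255, 0) [327 458]
(255, 255, 0) [320 378]
(255, 0, 0) [356 428]
(255, 0, 0) [345 278]
(255, 0, 0) [226 386]
(255, 0, 0) [214 236]
```

View pics/q.png

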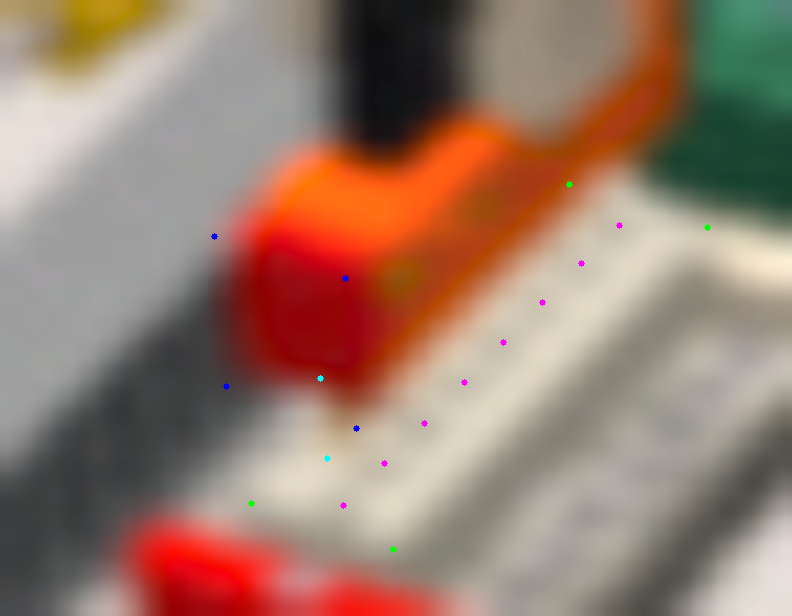

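Run:
```python
from ov import *
def st(n,k,c,yaw,zlo,zhi,X,Y,tag,rng=(40,60)):
    f=load(f"{n}{k}.npz");h,w=f["z_map"].shape;C=cloud(f);a=np.radians(yaw)
    u,v=np.meshgrid(np.arange(w),np.arange(h));Z=(zlo+zhi)/2
    m=(C[...,2]>zlo)&(C[...,2]<zhi)
    o,D=ray(f,np.c_[u.ravel(),v.ravel()])
    for zz in [X]:
        P=(o+D*((zz-o[2])/D[:,2])[:,None])[:,:2].reshape(h,w,2)-c
        x=(P@[np.cos(a),np.sin(a)])*1000;y=(P@[-np.sin(a),np.cos(a)])*1000
        m2=m&(abs(x)<rng[0])&(abs(y)<rng[1])
        print(tag,n,m2.sum(),"mean",x[m2].mean().round(2),y[m2].mean().round(2),"minmax x",x[m2].min().round(1),x[m2].max().round(1),"y",y[m2].min().round(1),y[m2].max().round(1),"area/exp",m2.sum())
    return x,y,m2
c=np.array([.5777,-.1427])
st("top",0,c,18.73,.073,.09,.080,None,"fin")
st("top",0,c,18.73,.042,.056,.050,None,"body ring")
st("top",0,c,18.73,.042,.09,.050,None,"body all@50")
st("top",0,c,18.73,.018,.09,.026,None,"block@26")
st("side",0,c,18.73,.075,.09,.080,None,"fin")
st("side",0,c,18.73,.046,.056,.050,None,"body top")
```

```text
fin top 79 mean 0.77 -1.26 minmax x -5.3 7.2 y -26.2 23.3 area/exp 79
body ring top 118 mean -0.69 1.42 minmax x -11.0 10.7 y -43.3 40.2 area/exp 118
body all@50 top 209 mean 0.69 -1.03 minmax x -11.0 10.7 y -43.3 40.2 area/exp 209
block@26 top 448 mean -0.0 -1.4 minmax x -18.3 18.4 y -53.6 51.3 area/exp 448
fin side 29 mean -1.33 4.04 minmax x -8.8 5.5 y -22.7 30.4 area/exp 29
body top side 47 mean -3.45 13.78 minmax x -13.1 9.0 y -41.6 49.5 area/exp 47
```

Run:
```python
from ov import *
def ext(n,k,c,yaw,zp,zlo,zhi,yr):
    f=load(f"{n}{k}.npz");h,w=f["z_map"].shape;C=cloud(f);a=np.radians(yaw)
    u,v=np.meshgrid(np.arange(w),np.arange(h));o,D=ray(f,np.c_[u.ravel(),v.ravel()])
    P=(o+D*((zp-o[2])/D[:,2])[:,None])[:,:2].reshape(h,w,2)-c
    x=(P@[np.cos(a),np.sin(a)])*1000;y=(P@[-np.sin(a),np.cos(a)])*1000
    hsv=cv2.cvtColor(f["pixels"],cv2.COLOR_RGB2HSV).astype(int)
    m=(C[...,2]>zlo)&(C[...,2]<zhi)&(abs(x)<30)&(y>yr[0])&(y<yr[1])
    vs=np.where(m.any(1))[0]
    print(n,k,m.sum(),"x",np.sort(x[m])[[0,1,2,-3,-2,-1]].round(1),"y",np.sort(y[m])[[0,1,2,3,4,5]].round(1))
    # column wise mids
    for uu in range(265,280):
        cc=np.where(m[:,uu])[0]
        if len(cc): print(uu,cc.min(),cc.max(),x[cc.min(),uu].round(1),x[cc.max(),uu].round(1),y[cc.mean().astype(int),uu].round(1),(C[cc,uu,2]*1000).round(0))
def tcp(px): return np.array(px)
ext("top",4,np.array([.4993,.1776]),9.94,.1057,.097,.113,(-60,-31))
ext("top",5,np.array([.50026,.17985]),9.88,.0906,.082,.098,(-60,-31))
```

```text
top 4 40 x [-13.1 -11.8 -11.4   6.6   7.3   7.8] y [-45.2 -44.8 -44.3 -43.9 -43.9 -43.4]
270 213 216 6.6 -1.5 -32.3 [102. 107. 103. 107.]
271 213 219 6.1 -9.9 -34.1 [103. 106. 104. 106. 103. 106. 105.]
272 213 220 5.6 -13.1 -36.7 [102. 108. 106. 104. 106. 104. 104.  99.]
273 212 219 7.8 -10.9 -39.9 [103. 105. 105. 106. 103. 104. 103. 102.]
274 212 219 7.3 -11.4 -42.5 [106. 104. 103. 105. 105. 104. 104. 107.]
275 215 219 -1.2 -11.8 -44.3 [101.  99. 101. 102.  98.]
top 5 37 x [-11.6 -11.1 -10.7   6.5   7.3   7.8] y [-44.9 -44.5 -44.  -44.  -43.6 -43.1]
270 213 216 6.5 -1.6 -32.3 [89. 87. 85. 91.]
271 213 219 6.1 -10.2 -34.1 [91. 89. 91. 89. 88. 89. 89.]
272 213 219 5.6 -10.7 -36.8 [88. 90. 87. 91. 88. 89. 86.]
273 212 219 7.8 -11.1 -40.0 [87. 88. 89. 88. 87. 89. 90. 89.]
274 212 219 7.3 -11.6 -42.7 [88. 90. 90. 89. 91. 92. 87. 84.]
275 216 218 -4.0 -9.4 -44.5 [83. 88. 89.]
```

Run:
```python
from ov import *
f=load("top0.npz");h,w=f["z_map"].shape;C=cloud(f);a=np.radians(9.92)
u,v=np.meshgrid(np.arange(w),np.arange(h));o,D=ray(f,np.c_[u.ravel(),v.ravel()])
def xy(zp):
    P=(o+D*((zp-o[2])/D[:,2])[:,None])[:,:2].reshape(h,w,2)-[.5678,.191]
    return (P@[np.cos(a),np.sin(a)])*1000,(P@[-np.sin(a),np.cos(a)])*1000
x,y=xy(.046);z=C[...,2]*1000+1.6
m=(z>41.5)&(z<52)&(abs(x+70)<16)&(abs(y)<36)
print(m.sum(),"x",np.sort(x[m]+70)[[0,3,6,10,-11,-7,-4,-1]].round(1),(x[m]+70).mean())
# per column mid
r=[]
for uu in range(w):
    c=np.where(m[:,uu])[0]
    if len(c)>3: r.append((x[c.min(),uu]+70,x[c.max(),uu]+70))
r=np.array(r);print(r.mean(0),r.mean(), r.std(0))
m=(z>42.5)&(z<52)&(abs(x+70)<8)&(abs(y)<60);print("y",np.sort(y[m])[[0,3,6,10,-11,-7,-4,-1]].round(1),y[m].mean())
x,y=xy(.104);m=(z>99)&(z<110)&(abs(x-82)<40)&(abs(y-45)<40);print("box",m.sum(),x[m].mean(),y[m].mean(),x[m].min(),x[m].max(),y[m].min(),y[m].max())
# plate via depth: z 2..  too noisy
```

```text
171 x [-11.9 -11.4 -11.1 -10.6   9.2   9.7  10.   10.3] -0.7156922932462558
[  9.00818523 -10.38173927] -0.6867770215056828 [0.8485266  0.85350745]
y [-47.1 -40.6 -38.7 -36.3  36.6  39.4  43.1  47.9] 0.20771507883998402
box 216 79.56230351128953 44.9133810909994 44.58934054505187 100.59459293953395 24.691559974741164 65.04024711188573
```

Request:
move_arm([
  {"dp":[1,5,0],"rotation":[0.2,0,0.1]},
  {"dp":[0,0,0],"rotation":[0,0,0]},
  {"dp":[0,0,0],"rotation":[0,0,0]},
])

```text
t: 6.67
eef_pos: [0.5003, 0.1812, 0.0884]
ee_rot: [-1.57, -0.001, 1.743]
force: [0.4, 0.0, -0.7]
width: 0.0119
```

```bash
python3 -c "import plan;plan.pan()"
```

```text
t6.67 p [500.3  181.2   88.39] rpy [-8.998e+01 -5.000e-02  9.989e+01] F [ 0.38  0.   -0.73] M [-0.01  0.09  0.02] w 11.94 q [ 0.72  0.26 -0.48 -0.   -0.83 -0.54]
panel xy rel socket_mid: 1.82 1.97 plug z-46: 15.59 Fp 0.4 -0.1 -0.7
```

Request:
move_arm([
  {"dp":[-0.5,1.5,0.3],"rotation":[0,0,0]},
  {"dp":[0,1,0],"rotation":[0,0,0]},
  {"dp":[0,0.5,0],"rotation":[0,0,0]},
])

```text
t: 6.92
eef_pos: [0.5002, 0.1808, 0.0852]
ee_rot: [-1.571, -0.001, 1.744]
force: [-0.3, -0.3, -0.7]
width: 0.0119
```

```bash
python3 -c "import plan;plan.pan()"
```

```text
t6.92 p [500.18 180.83  85.24] rpy [-8.999e+01 -6.000e-02  9.991e+01] F [-0.31 -0.27 -0.71] M [0.06 0.1  0.01] w 11.93 q [ 0.72  0.26 -0.49 -0.   -0.82 -0.54]
panel xy rel socket_mid: 1.64 1.63 plug z-46: 12.44 Fp -0.4 -0.2 -0.7
```

Tips at the mouth, no contact force yet. Continue gently.

Request:
move_arm([
  {"dp":[0,1,0],"rotation":[0,0,0]},
  {"dp":[0,1,0],"rotation":[0,0,0]},
])

```text
t: 7.08
eef_pos: [0.5001, 0.1809, 0.0833]
ee_rot: [-1.571, -0.001, 1.744]
force: [-1.8, 0.8, 0.1]
width: 0.012
```

```bash
python3 -c "import plan;plan.pan()"
```

```text
t7.08 p [500.12 180.86  83.27] rpy [-8.999e+01 -7.000e-02  9.990e+01] F [-1.79  0.83  0.05] M [0.46 0.92 0.02] w 12.03 q [ 0.72  0.27 -0.49 -0.   -0.82 -0.54]
panel xy rel socket_mid: 1.59 1.67 plug z-46: 10.47 Fp -1.6 1.1 0.1
```

Request:
move_arm([
  {"dp":[0.3,0.5,0.5],"rotation":[0,0,0]},
  {"dp":[0,1,0],"rotation":[0,0,0]},
])

```text
t: 7.25
eef_pos: [0.4995, 0.1812, 0.0817]
ee_rot: [-1.571, -0.001, 1.744]
force: [0.3, -0.0, -1.6]
width: 0.0118
```

```bash
python3 -c "import plan;plan.pan()"
```

```text
t7.25 p [499.55 181.17  81.68] rpy [-9.000e+01 -8.000e-02  9.991e+01] F [ 0.28 -0.02 -1.62] M [0.   0.05 0.02] w 11.76 q [ 0.72  0.27 -0.49 -0.   -0.81 -0.54]
panel xy rel socket_mid: 1.08 2.08 plug z-46: 8.88 Fp 0.3 -0.1 -1.6
```

Force vanished and it is 4 mm in. Continue.

Request:
move_arm([
  {"dp":[0,1,0],"rotation":[0,0,0]},
  {"dp":[0,1,0],"rotation":[0,0,0]},
  {"dp":[0,1,0],"rotation":[0,0,0]},
])

```text
t: 7.5
eef_pos: [0.4996, 0.1811, 0.0784]
ee_rot: [-1.571, -0.001, 1.744]
force: [-1.2, -0.8, -1.6]
width: 0.012
```

```bash
python3 -c "import plan;plan.pan()"
```

```text
t7.50 p [499.62 181.15  78.37] rpy [-9.001e+01 -7.000e-02  9.991e+01] F [-1.25 -0.78 -1.59] M [0.07 0.11 0.03] w 12.04 q [ 0.72  0.27 -0.49 -0.   -0.8  -0.54]
panel xy rel socket_mid: 1.14 2.04 plug z-46: 5.57 Fp -1.4 -0.6 -1.6
```

Request:
move_arm([
  {"dp":[0,1.2,0.1],"rotation":[0,0,0]},
  {"dp":[0,1.2,0],"rotation":[0,0,0]},
  {"dp":[0,1,0],"rotation":[0,0,0]},
])

```text
t: 7.75
eef_pos: [0.4996, 0.1811, 0.0745]
ee_rot: [-1.571, -0.001, 1.744]
force: [-0.5, 0.7, -0.8]
width: 0.0117
```

```bash
python3 -c "import plan;plan.pan()"
```

```text
t7.75 p [499.56 181.07  74.54] rpy [-9.001e+01 -7.000e-02  9.991e+01] F [-0.53  0.73 -0.82] M [-0.03  0.16 -0.05] w 11.7 q [ 0.72  0.28 -0.5  -0.   -0.79 -0.54]
panel xy rel socket_mid: 1.07 1.98 plug z-46: 1.74 Fp -0.4 0.8 -0.8
```

Request:
move_arm([
  {"dp":[0,0.7,0],"rotation":[0,0,0]},
  {"dp":[0,0.6,0],"rotation":[0,0,0]},
])

```text
t: 7.92
eef_pos: [0.4995, 0.181, 0.0729]
ee_rot: [-1.571, -0.001, 1.744]
force: [-1.2, 0.4, -0.7]
width: 0.0119
```

```bash
python3 -c "import plan;plan.pan()"
```

```text
t7.92 p [499.49 181.01  72.9 ] rpy [-9.000e+01 -6.000e-02  9.991e+01] F [-1.25  0.37 -0.66] M [0.02 0.1  0.02] w 11.92 q [ 0.72  0.28 -0.5  -0.   -0.79 -0.54]
panel xy rel socket_mid: 1.00 1.93 plug z-46: 0.10 Fp -1.2 0.6 -0.7
```

Press on until it bottoms gently.

Request:
move_arm([
  {"dp":[0,0.6,0],"rotation":[0,0,0]},
  {"dp":[0,0.5,0],"rotation":[0,0,0]},
])

```text
t: 8.08
eef_pos: [0.4995, 0.1811, 0.0727]
ee_rot: [-1.571, -0.001, 1.744]
force: [-2.9, -0.6, 6.7]
width: 0.0119
```

```bash
python3 -c "import plan;plan.pan()"
```

```text
t8.08 p [499.53 181.07  72.74] rpy [-9.001e+01 -5.000e-02  9.994e+01] F [-2.9  -0.62  6.73] M [-0.16  1.33 -0.02] w 11.88 q [ 0.72  0.28 -0.5  -0.   -0.79 -0.54]
panel xy rel socket_mid: 1.04 1.98 plug z-46: -0.06 Fp -3.0 -0.1 6.7
```

Request:
move_arm([
  {"dp":[0,0.2,0],"rotation":[0,0,0]},
  {"dp":[0,0.2,0],"rotation":[0,0,0]},
  {"dp":[0,0,0],"rotation":[0,0,0]},
])

```text
t: 8.33
eef_pos: [0.4996, 0.1811, 0.0728]
ee_rot: [-1.571, -0.001, 1.744]
force: [-1.0, 0.2, 0.1]
width: 0.0116
```

Request:
move_arm([
  {"dp":[0,0,0],"rotation":[0,0,0]},
  {"dp":[0,0,0],"rotation":[0,0,0]},
  {"dp":[0,0,0],"rotation":[0,0,0]},
  {"dp":[0,0,0],"rotation":[0,0,0]},
  {"dp":[0,0,0],"rotation":[0,0,0]},
], jaw=100)

```text
t: 8.75
eef_pos: [0.5001, 0.1814, 0.0728]
ee_rot: [-1.572, -0.001, 1.744]
force: [0.1, -0.0, 0.9]
width: 0.0396
```

Run:
```python
import plan;plan.pan()
from ov import *
from station import arm
for n,(x,y,w,h,z) in {"side":(255,215,45,40,15)}.items():
    f=arm.grab_frame(n);np.savez(f"{n}6.npz",**f)
    cv2.imwrite(f"pics/{n}6.png",cv2.resize(f["pixels"][y:y+h,x:x+w,::-1],None,fx=z,fy=z,interpolation=2))
```

```text
t8.75 p [500.12 181.4   72.8 ] rpy [-9.009e+01 -7.000e-02  9.995e+01] F [ 0.09 -0.04  0.94] M [-0.03  0.07 -0.  ] w 39.59 q [ 0.72  0.28 -0.5  -0.   -0.79 -0.54]
panel xy rel socket_mid: 1.68 2.20 plug z-46: -0.00 Fp 0.1 -0.1 0.9
```

View pics/side6.png

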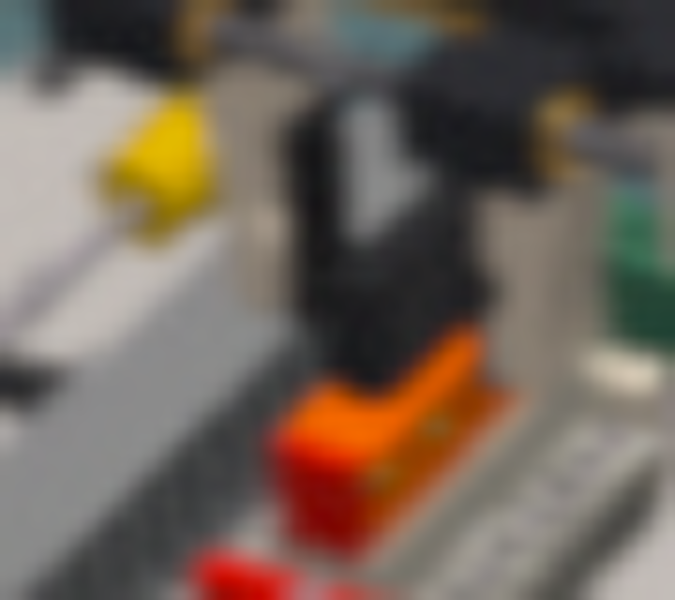

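Request:
move_arm([
  {"dp":[0,-10,0],"rotation":[0,0,0]},
  {"dp":[0,-20,0],"rotation":[0,0,0]},
  {"dp":[0,-30,0],"rotation":[0,0,0]},
  {"dp":[0,-30,0],"rotation":[0,0,0]},
  {"dp":[0,-20,0],"rotation":[0,0,0]},
])

```text
t: 9.22
eef_pos: [0.4971, 0.1789, 0.1841]
ee_rot: [-1.562, 0.004, 1.744]
force: [0.9, 0.9, 0.1]
width: 0.0532
```

Run:
```python
import plan;plan.pan()
from ov import *
from station import arm
for n,(x,y,w,h,z) in {"side":(225,185,80,70,10)}.items():
    f=arm.grab_frame(n);np.savez(f"{n}7.npz",**f)
    cv2.imwrite(f"pics/{n}7.png",cv2.resize(f["pixels"][y:y+h-10,x:x+w,::-1],None,fx=z,fy=z,interpolation=2))
# target panel (32,0) 
a=np.radians(9.92);t=np.array([.5688,.191])+[.032*np.cos(a)-0*np.sin(a),.032*np.sin(a)]
print(t);plan.rows([t[0],t[1],.19],np.radians(99.92),4)
```

```text
t9.22 p [497.12 178.88 184.07] rpy [-89.5    0.24  99.91] F [0.88 0.85 0.09] M [ 0.13 -0.05 -0.01] w 53.23 q [ 0.72  0.16 -0.36 -0.   -1.06 -0.54]
panel xy rel socket_mid: -1.71 0.24 plug z-46: 111.27 Fp 1.0 0.7 0.1
[0.60032158 0.19651273]
{"dp":[-0.3, -0.6, -25.7],"rotation":[-0.05, 0.01, -0.04]}
{"dp":[-0.3, -0.6, -25.7],"rotation":[-0.05, 0.01, -0.04]}
{"dp":[-0.3, -0.5, -25.7],"rotation":[-0.05, 0.01, -0.04]}
{"dp":[-0.3, -0.5, -25.7],"rotation":[-0.05, 0.01, -0.04]}
```

View pics/side7.png

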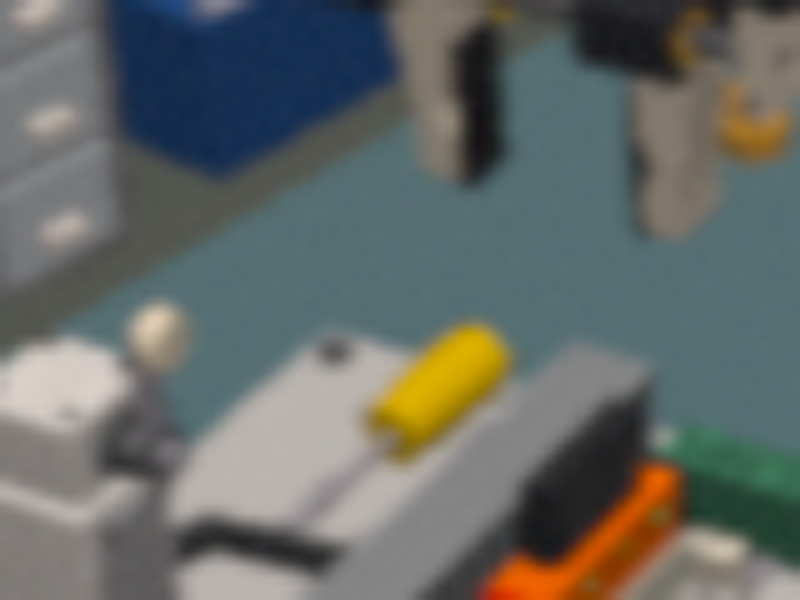

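Request:
move_arm([
  {"dp":[-2,-1,-26],"rotation":[-0.1,0,0]},
  {"dp":[-2,-1,-26],"rotation":[-0.1,0,0]},
  {"dp":[-2,-1,-26],"rotation":[-0.1,0,0]},
  {"dp":[-2,0,-25],"rotation":[0,0,0]},
  {"dp":[0,0,0],"rotation":[0,0,0]},
], jaw=255, squeeze=10)

```text
t: 9.68
eef_pos: [0.6064, 0.191, 0.2006]
ee_rot: [-1.584, -0.003, 1.747]
force: [0.0, 0.2, 0.2]
width: 0.0254
```

Request:
move_arm([
  {"dp":[0,0,0],"rotation":[0,0,0]},
  {"dp":[0,0,0],"rotation":[0,0,0]},
  {"dp":[0,0,0],"rotation":[0,0,0]},
  {"dp":[0,0,0],"rotation":[0,0,0]},
])

```text
t: 10.02
eef_pos: [0.6057, 0.1904, 0.2009]
ee_rot: [-1.583, -0.002, 1.746]
force: [0.1, -0.1, 0.5]
width: 0.0019
```

Run:
```python
import plan,numpy as np;plan.pan()
a=np.radians(9.92);t=np.array([.5688,.191])+[.032*np.cos(a)+.005*np.sin(a),.032*np.sin(a)-.005*np.cos(a)]
plan.rows([t[0],t[1],.112],np.radians(99.92),4)
```

```text
t10.02 p [605.69 190.36 200.86] rpy [-90.69  -0.14 100.04] F [ 0.11 -0.12  0.48] M [0.06 0.14 0.03] w 1.93 q [ 0.61  0.3  -0.13  0.   -1.13 -0.44]
panel xy rel socket_mid: 107.21 -7.15 plug z-46: 128.06 Fp 0.1 -0.1 0.5
{"dp":[0.4, 22.2, 1.3],"rotation":[0.17, 0.03, 0.03]}
{"dp":[0.5, 22.2, 1.3],"rotation":[0.17, 0.03, 0.03]}
{"dp":[0.5, 22.2, 1.2],"rotation":[0.17, 0.03, 0.03]}
{"dp":[0.5, 22.2, 1.1],"rotation":[0.17, 0.03, 0.03]}
```

Request:
move_arm([
  {"dp":[0,20,1],"rotation":[0.3,0,0]},
  {"dp":[0,22,1],"rotation":[0.2,0,0]},
  {"dp":[0,22,1],"rotation":[0.2,0,0]},
  {"dp":[0,15,1],"rotation":[0,0,0]},
  {"dp":[0,0,0],"rotation":[0,0,0]},
])

```text
t: 10.43
eef_pos: [0.6001, 0.1909, 0.1234]
ee_rot: [-1.576, -0.005, 1.749]
force: [-1.3, -0.0, -0.1]
width: 0.0006
```

Run:
```python
import plan,numpy as np;plan.pan()
from ov import *
from station import arm
f=arm.grab_frame("side");cv2.imwrite("pics/side8.png",cv2.resize(f["pixels"][175:235,215:295,::-1],None,fx=10,fy=10,interpolation=2))
```

```text
t10.43 p [600.1  190.87 123.43] rpy [-90.3   -0.29 100.18] F [-1.29 -0.05 -0.13] M [-0.05  0.23 -0.09] w 0.61 q [ 0.62  0.36 -0.23 -0.   -0.97 -0.44]
panel xy rel socket_mid: 101.80 -5.70 plug z-46: 50.63 Fp -1.3 0.2 -0.1
```

View pics/side8.png

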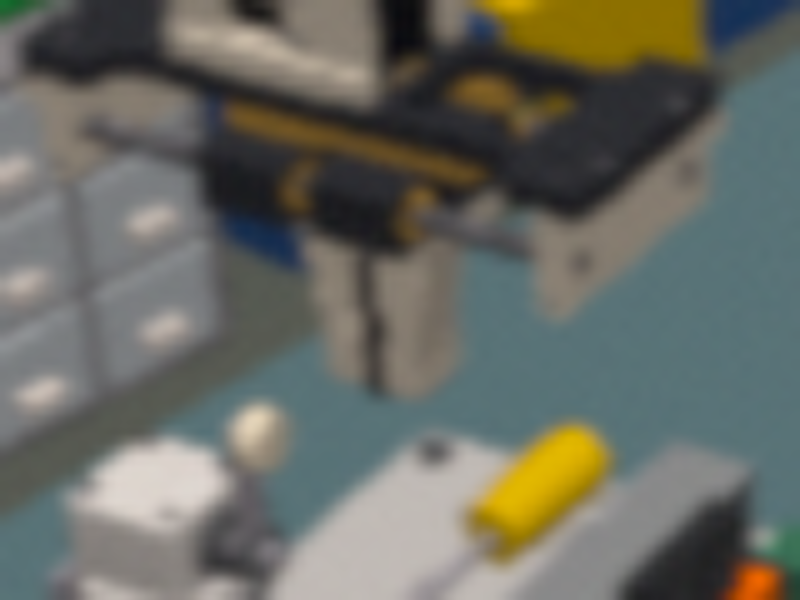

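Request:
move_arm([
  {"dp":[8,6,0],"rotation":[0.2,0,0.1]},
  {"dp":[8,5,0],"rotation":[0,0,0.1]},
  {"dp":[4,0,0],"rotation":[0,0,0]},
  {"dp":[3,0,0],"rotation":[0,0,0]},
  {"dp":[3,0,0],"rotation":[0,0,0]},
])

```text
t: 10.9
eef_pos: [0.5973, 0.2206, 0.1181]
ee_rot: [-1.58, -0.003, 1.75]
force: [0.9, 0.3, -0.9]
width: 0.0007
```

```bash
python3 -c "import plan;plan.pan()"
```

```text
t10.90 p [597.29 220.64 118.06] rpy [-90.51  -0.18 100.28] F [ 0.87  0.34 -0.89] M [-0.05  0.15 -0.01] w 0.68 q [ 0.66  0.38 -0.23  0.   -0.96 -0.48]
panel xy rel socket_mid: 104.16 24.11 plug z-46: 45.26 Fp 0.9 0.2 -0.9
```

Request:
move_arm([
  {"dp":[0,4,1],"rotation":[0.3,-0.2,0]},
  {"dp":[4,3,1],"rotation":[0,0,0]},
  {"dp":[4,0,0],"rotation":[0,0,0]},
  {"dp":[4,0,0],"rotation":[0,0,0]},
  {"dp":[3,0,0],"rotation":[0,0,0]},
])

```text
t: 11.32
eef_pos: [0.5929, 0.2365, 0.1119]
ee_rot: [-1.576, -0.003, 1.754]
force: [1.5, -2.4, -1.4]
width: 0.0005
```

```bash
python3 -c "import plan;plan.pan()"
```

```text
t11.32 p [592.89 236.5  111.87] rpy [-90.28  -0.17 100.52] F [ 1.45 -2.37 -1.38] M [-0.83 -0.41  0.02] w 0.47 q [ 0.68  0.39 -0.22 -0.   -0.95 -0.5 ]
panel xy rel socket_mid: 102.55 40.50 plug z-46: 39.07 Fp 1.0 -2.6 -1.4
```

Request:
move_arm([
  {"dp":[4,0,0],"rotation":[0,-0.2,0]},
  {"dp":[3,0,0],"rotation":[0,0,0]},
  {"dp":[1,0,0],"rotation":[0,0,0]},
])

```text
t: 11.57
eef_pos: [0.5909, 0.2436, 0.1112]
ee_rot: [-1.574, -0.0, 1.758]
force: [1.9, -4.4, -0.8]
width: 0.0
```

Run:
```python
import plan,numpy as np;plan.pan()
from ov import *
from station import arm
f=arm.grab_frame("side");cv2.imwrite("pics/side9.png",cv2.resize(f["pixels"][185:245,215:295,::-1],None,fx=10,fy=10,interpolation=2))
plan.pan()
```

```text
t11.57 p [590.94 243.62 111.22] rpy [-9.0160e+01 -2.0000e-02  1.0071e+02] F [ 1.9  -4.37 -0.84] M [-1.62 -0.69 -0.01] w 0.02 q [ 0.7   0.39 -0.22  0.   -0.96 -0.51]
panel xy rel socket_mid: 101.86 47.85 plug z-46: 38.42 Fp 1.1 -4.6 -0.8
t11.62 p [590.98 243.66 111.23] rpy [-9.0170e+01 -2.0000e-02  1.0072e+02] F [ 2.   -2.88 -0.71] M [-1.57 -0.53 -0.08] w 0.57 q [ 0.7   0.39 -0.22  0.   -0.96 -0.51]
panel xy rel socket_mid: 101.90 47.88 plug z-46: 38.43 Fp 1.5 -3.2 -0.7
```

View pics/side9.png

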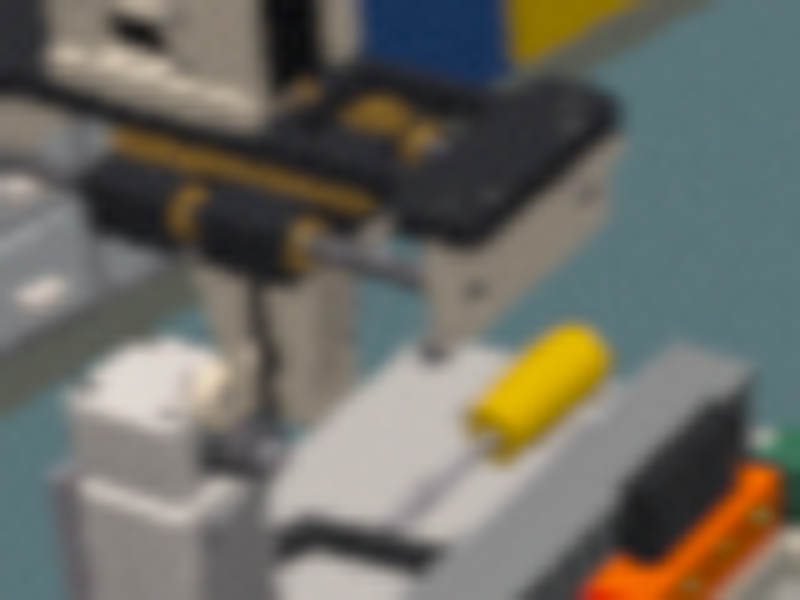

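Request:
move_arm([
  {"dp":[2,0,0],"rotation":[0,0,0]},
  {"dp":[0.5,0,0],"rotation":[0,0,0]},
  {"dp":[0.3,0,0],"rotation":[0,0,0]},
  {"dp":[0.3,0,0],"rotation":[0,0,0]},
  {"dp":[0.3,0,0],"rotation":[0,0,0]},
])

```text
t: 12.03
eef_pos: [0.5904, 0.2452, 0.1112]
ee_rot: [-1.573, 0.001, 1.757]
force: [0.9, -4.8, -0.8]
width: 0.0006
```

Request:
move_arm([
  {"dp":[0.2,0,0],"rotation":[0,0,0]},
  {"dp":[0.2,0,0],"rotation":[0,0,0]},
  {"dp":[0.2,0,0],"rotation":[0,0,0]},
])

```text
t: 12.28
eef_pos: [0.5904, 0.2452, 0.1112]
ee_rot: [-1.573, 0.002, 1.756]
force: [1.8, -3.9, -0.5]
width: 0.0003
```

Run:
```python
import plan,numpy as np;plan.pan()
from ov import *
from station import arm
f=arm.grab_frame("side");np.savez("side10.npz",**f);cv2.imwrite("pics/side10.png",cv2.resize(f["pixels"][205:245,215:265,::-1],None,fx=14,fy=14,interpolation=2))
a=np.array([[41,45+42*np.sin(t),88+42*np.cos(t)] for t in (0,.44,.7,.9)])
print(((proj(f,pan(a))-[215,205]+.5)*14).round())
```

```text
t12.28 p [590.42 245.23 111.21] rpy [-9.0110e+01  1.0000e-01  1.0062e+02] F [ 1.79 -3.91 -0.48] M [-1.76 -0.68 -0.06] w 0.32 q [ 0.7   0.39 -0.22  0.   -0.96 -0.52]
panel xy rel socket_mid: 101.63 49.53 plug z-46: 38.41 Fp 1.1 -4.2 -0.5
[[369. 194.]
 [318. 253.]
 [293. 300.]
 [279. 339.]]
```

View pics/side10.png

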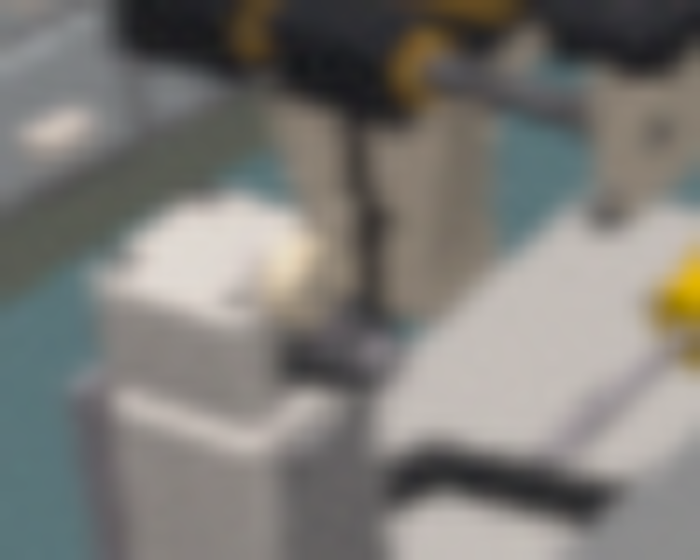

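Request:
move_arm([
  {"dp":[3,0,0],"rotation":[0,0,0]},
  {"dp":[0.5,0,0],"rotation":[0,0,0]},
  {"dp":[0.3,0,0],"rotation":[0,0,0]},
  {"dp":[0.3,0,0],"rotation":[0,0,0]},
  {"dp":[0.3,0,0],"rotation":[0,0,0]},
])

```text
t: 12.75
eef_pos: [0.5892, 0.2481, 0.1105]
ee_rot: [-1.571, 0.003, 1.755]
force: [2.8, -6.1, -1.6]
width: 0.0007
```

Run:
```python
import plan,numpy as np;plan.pan()
from ov import *
from station import arm
f=arm.grab_frame("side");cv2.imwrite("pics/side11.png",cv2.resize(f["pixels"][205:245,215:265,::-1],None,fx=14,fy=14,interpolation=2))
```

```text
t12.75 p [589.22 248.11 110.49] rpy [-90.     0.2  100.57] F [ 2.84 -6.11 -1.64] M [-1.87 -0.87 -0.05] w 0.68 q [ 0.71  0.39 -0.22  0.   -0.96 -0.52]
panel xy rel socket_mid: 100.94 52.56 plug z-46: 37.69 Fp 1.7 -6.5 -1.6
```

View pics/side11.png

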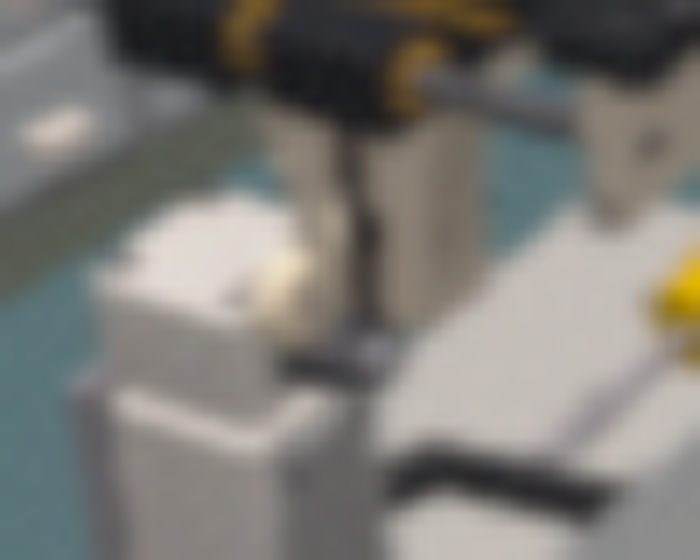

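Request:
move_arm([
  {"dp":[0.3,0,0],"rotation":[0,0,0]},
  {"dp":[0.3,0,0],"rotation":[0,0,0]},
  {"dp":[-3,0,0],"rotation":[0,0,0]},
  {"dp":[-6,0,0],"rotation":[0,0,0]},
  {"dp":[-8,0,0],"rotation":[0,0,0]},
])

```text
t: 13.22
eef_pos: [0.5922, 0.2328, 0.1112]
ee_rot: [-1.572, 0.002, 1.757]
force: [-0.1, -1.0, 0.5]
width: 0.0006
```

Request:
move_arm([
  {"dp":[-10,0,0],"rotation":[0,0,0]},
  {"dp":[-12,0,0],"rotation":[0,0,0]},
  {"dp":[-12,-2,0],"rotation":[0,0,0]},
  {"dp":[-10,-10,0],"rotation":[0,0,0]},
  {"dp":[0,-20,0],"rotation":[0,0,0]},
])

```text
t: 13.63
eef_pos: [0.5991, 0.1837, 0.1407]
ee_rot: [-1.566, 0.001, 1.756]
force: [-0.1, 1.1, 0.7]
width: 0.0007
```

Request:
move_arm([
  {"dp":[0,-30,0],"rotation":[0,0,0]},
  {"dp":[0,-35,0],"rotation":[0,0,0]},
  {"dp":[0,-30,0],"rotation":[0,0,0]},
  {"dp":[0,0,0],"rotation":[0,0,0]},
  {"dp":[0,0,0],"rotation":[0,0,0]},
])

```text
t: 14.05
eef_pos: [0.6017, 0.1777, 0.2476]
ee_rot: [-1.573, -0.0, 1.751]
force: [-0.7, 0.6, -2.0]
width: 0.0006
```

Run:
```python
import plan,numpy as np;plan.pan()
from ov import *
from station import arm
f=arm.grab_frame("side");np.savez("side12.npz",**f);cv2.imwrite("pics/side12.png",cv2.resize(f["pixels"][200:270,215:315,::-1],None,fx=8,fy=8,interpolation=2))
f=arm.grab_frame("top");cv2.imwrite("pics/top12.png",f["pixels"][...,::-1])
```

```text
t14.05 p [601.74 177.67 247.63] rpy [-9.0110e+01 -3.0000e-02  1.0035e+02] F [-0.7   0.61 -1.95] M [-0.02  0.19  0.02] w 0.6 q [ 0.6   0.27 -0.07  0.   -1.23 -0.42]
panel xy rel socket_mid: 101.14 -18.98 plug z-46: 174.83 Fp -0.6 0.7 -2.0
```

View pics/side12.png

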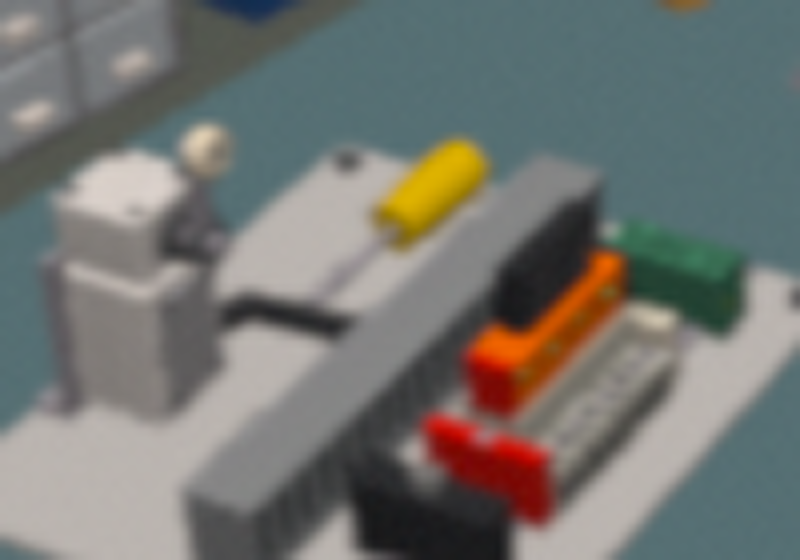

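View pics/top12.png

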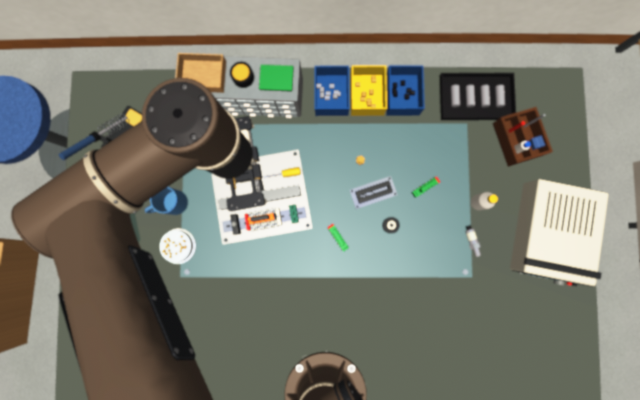

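Run:
```python
from ov import *
from station import arm
f=arm.grab_frame("top");h,w=f["z_map"].shape;C=cloud(f);a=np.radians(9.92)
u,v=np.meshgrid(np.arange(w),np.arange(h));o,D=ray(f,np.c_[u.ravel(),v.ravel()])
for zp,lo,hi,t in((.07,.062,.076,"body top"),(.1,.093,.106,"fin top")):
    P=(o+D*((zp-o[2])/D[:,2])[:,None])[:,:2].reshape(h,w,2)-[.5678,.191]
    x=(P@[np.cos(a),np.sin(a)])*1000+70;y=(P@[-np.sin(a),np.cos(a)])*1000
    m=(C[...,2]>lo)&(C[...,2]<hi)&(abs(x)<20)&(abs(y)<60)
    print(t,m.sum(),"x",x[m].min().round(1),x[m].max().round(1),"y",y[m].min().round(1),y[m].max().round(1),"z",np.median(C[m][:,2]).round(4))
s=arm.get_state();print(s["t"],np.abs(s["qd"]).max())
```

```text
body top 123 x -12.3 9.5 y -43.1 41.1 z 0.0682
fin top 86 x -7.1 5.7 y -25.8 23.9 z 0.0984
14.2 0.01929559546306789
```

```bash
python3 -c "
from station import arm
print(arm.job_done())"
```

```text
the job is handed in; nothing more can be done
None
```

The plug is in its terminals, the limit switch has been pushed over and let spring back, and I handed the job in at about 14.2 s; no verdict is reported.

**Plug**
- It went in with its red end at the red bracket. I felt a light sideways contact of about 2 N at the socket mouths, eased over about 0.5 mm, and it went down freely.
- It seated with about 7 N, well under the 45 N limit, and I let go of it there.
- In the last overhead picture its top measures about 70 mm above the bench, after allowing for that camera reading about 1.6 mm low, which is what a fully home plug should show. It stands upright.

**Switch**
- I pushed the roller arm toward the panel's +y side and held it past the click for about half a second.
- In the pictures the lean looks like roughly 0.6–0.7 rad, which is close to 40 degrees. There was no direct angle reading.
- The last side picture shows the arm upright again with the gripper clear of it. None of the other things on the bench appears to have moved.

**A disagreement**
- The camera and the arm differ by about 1–2 mm. The overhead camera placed the plug about 1 mm off the socket centre in both x and y, within the cameras' 2 mm accuracy. That is too coarse to confirm the 2 mm limit on its own; the free insertion to full depth is the better evidence.

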